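# Guide the floating engraving vise round its lane with a ball pusher

## Robot

A 6-joint arm with a two-finger parallel gripper is mounted at the origin on the work surface. World frame = base frame: x ahead of the robot, y to its left, z up, the work surface at z = 0. Lengths are in m, angles in degrees, forces in N, time in s.
With the tool pointing down it reaches from about 0.35 to 0.875 m from the base axis. Payload 4.2 kg.
Tool frame: the origin (TCP) lies on the mounting face of the last link; the fingertips stand 182 mm ahead of it and the grasp point (between the pads) lies 164 mm ahead of it (r.tcp_to_grasp is the distance from the TCP to the grasp point, in m); z points along the fingers, y is the line along which they close (so a half turn about z gives the same grasp; the last joint's range is limited). The gripper opens to 87 mm and grips with 3 to 60 N. Pads are 19 mm wide; open, the fingers measure 117 mm over their backs; the gripper's body (75 mm by 190 mm) begins 51 mm behind the grasp point.
Start: joints at [-52.391, 22.042, 0.453, 0, -68.411, -14.817], TCP at [0.242, -0.576, 0.405] pointing down, gripper open.
Joint ranges: [-179.83, 179.83], [-69.29, 118.12], [-61.27, 80.66], [-181.25, 117.63], [-171.15, -9.14], [-177.46, 177.46]. Speed limits (degrees/s): [159.86, 159.86, 180, 180, 180, 180].

## Interface

Orientations are given as a 3x3 rotation matrix whose columns are the frame's x, y, z axes.
In Python, from station import sense, eyes, r gives the robot as it stands.
- The arm moves only by the tool jog_arm, never from a script. Its argument "increments" is a list of rows, each a list of 4 numbers: the shift along the tool's x, y, z normalised to -1 to 1, where 1 is 0.02 m, then the turn about the tool's z normalised to -1 to 1, where 1 is 0.08 rad. A call has 1 to 10 rows; each row shifts and turns the commanded pose from where the row before left it, along the tool's axes as they then stand; what a row does not reach is not made up. A row lasts 1/10 s, in which the tool goes at most 50 mm and 8.59 degrees, less where a joint would pass 70% of its speed; a pose out of reach is approached as far as the arm can. A call with a number of a shift or a turn outside -1 to 1 is refused whole. A call with a gripper value outside its range is refused whole. "grip" is the finger opening in mm, from 0 to 87, set as the call begins (left out, the last holds). The fingers move at their own pace and stop on an object; the grip force is fixed at half the most. Time passes only in rows, so rows that do not move let the fingers close. It gives the time, the measured TCP pose, the force, the opening and the grip force at its end, in the units of the state.
- sense(): the state, without advancing time (a new reading comes with each control period).
- eyes.capture(name): name is "scene" or "top" or "wrist"; returns the picture (480x640x3 uint8, blue, green, red); there is no depth.
- eyes.get_calibration(name): a dict with "camera_matrix" (3x3 intrinsics, pixels), "k1" (the pictures are not rectified: a ray, as slopes to the right and down, at radius r is drawn at 1 + k1 r^2 times it, then the intrinsics apply), "R" (3x3) and "t" (3): a world point X has camera coordinates R X + t; the wrist camera has in their place "T_tool_cam" (4x4, takes a point from camera to tool coordinates, whose origin is the TCP and whose axes are the flange's). Camera axes: x right, y down, z forward; pixel columns grow to the right and rows downward; lengths in m; the calibration is good to about 2 mm. A picture is of the moment at which its call begins: read the wrist's pose just before it. get_calibration takes no time and is no camera call.
- r.finish_job(): hands the job in; it is judged then, once.
Trained networks look in the newest picture that a camera, given by its name, has taken for a name from the list of things; names that differ only in an ending like _2 or _b are one class to them, and where a whole thing is asked for, a point or a joint stands for the part that bears it (a point fixed in the world has none). Each returns a list of dicts, best first, with "conf" (0 to 1); they miss things now and then, are a little off and sometimes report something else, mostly with a low value. They report only what shows in the picture. A call takes as long as a camera call. They do not tell look-alikes from the thing itself.
- eyes.spot_in(camera, name): "centre" ([x, y, z] in m, in world coordinates, good to about 4 mm: the middle of the surface that is visible of it).
- eyes.outline_of(camera, name): "mask" (480x640 bool, what is visible of it).
The state is a dict: "time_s": time; "joints": joint angles; "joint_velocities": joint speeds; "effort": joint torques, N m; "tcp_pos": TCP position; "ee_rot": TCP orientation; "wrist_force": force on the tool from outside, world axes, zero at the start; "moment": the same for the moment, N m; "gripper_width": opening from 0.0 (shut) to 1.0 (fully open); "gripper_force": force on a finger pad.
Only numpy, scipy, OpenCV 4.12 (cv2) and the standard library are available. Lean on these libraries where they do the work, as an engineer would, in place of code of your own. Each camera call takes 0.05 s, during which the arm holds its last target. There are 200 camera calls.

## Task

Take the ball pusher out of its stand and, with its ball only, push gently on the brass collar of the engraving vise, working round the rim as you steer, so that the vise glides in one unbroken push, at about 5 cm a second, between the two yellow lines all the way to the green ring. Keep the ball in light contact without a break on both halves of the way, do not touch the vise with the gripper, do not bump or speed it, and leave the other things on the bench alone. Let the vise come to rest centred in the ring, draw the pusher clear of it, and finish while still holding the pusher up in the gripper.

Things in the scene. Friction and masses are not known exactly. Their poses are not given: they have to be found in the camera images.
- stage: fixed grey base plate of a cross-slide stage, 340 (x) by 520 (y) mm, 12 mm thick, side rails 28 mm high. Origin: centre of its underside. The vise starts near its -y end and goes to its +y end, between two yellow lines. The beam that carries the vise is 40 mm high at most (42 mm over the rails)
- lane_centre (a point): common centre of the two yellow arcs (radii 138 and 262 mm), on the plate at (-200, 0) mm in the stage's frame, 12 mm above the bench. The vise's collar, 42 mm in radius, stays between the lines: the vise axis follows the arc of radius 200 mm about this point, at most 20 mm off it
- ring_spot (a point): centre of the green ring (116 mm mean diameter) painted on the plate at the +y end of the lane, 200 mm from lane_centre, 0.75 rad from the stage's +x axis towards its +y; the vise axis belongs above it. The lane begins at the mirror image of this point, -0.75 rad
- vise: steel engraving vise, gliding level on the cross-slide in the stage's x and y, never turning. Origin on its vertical axis, 40 mm above the bench; top 104 mm above the bench. Moving mass 8 kg nominal (up to a fifth more or less). Drag in each slide 18 N per m/s plus 0.6 N dry friction, no springs: it coasts with a time constant of about 0.4 s
- beam (a joint): the vise's travel along the stage's x, 0 when over the plate's centre, stops at -0.100 and +0.055 m; its travel along the stage's y has stops at -0.190 and +0.190 m (the beam itself, 0.5 kg, moves along x only)
- collar_mid (a point): on the vise axis at the mid-height of its brass collar (radius 42 mm, 56 to 88 mm above the bench). The collar spins freely about the vise axis, so it takes no sideways push: the force always points from the ball through the axis, and the vise slips off sideways unless the ball keeps moving round the rim. The part above the collar lies inside 31 mm radius below 90 mm, 24 mm above
- stand: fixed dark wooden cup for the pusher, 48 mm outside diameter (64 mm at the foot), 48 mm high; origin at the centre of its underside
- pusher: ball pusher, 110 mm long, 0.12 kg, upright in its stand: white ball (radius 15 mm) at the bottom, brass guard plate 38 mm square at 42 to 48 mm above its origin, red handle 24 mm square at 48 to 110 mm. Origin: the ball's lowest point; z up the handle, x and y across its flats. Grip across two flats, 80 mm above the origin, with 40 N or more; lift 60 mm to clear the stand
- pusher_ball (a point): centre of the white ball, 15 mm above the pusher's origin. Ball and collar touch when this point is 57 mm from the vise axis; work it at 72 mm above the bench, the collar's mid-height
- oil: red oil bottle, 40 mm diameter, 90 mm high, bystander; origin under its centre
- jar: glass jar, 50 mm diameter, 55 mm high, bystander; origin under its centre
Things that resemble listed ones, but are neither listed nor needed, are in the scene too. What is shaped like the stand but orange is not meant.

How it is judged:
By the outcome, as a careful person would: the job done as asked, in the order asked, and still so for the second after the job is handed in, while the arm keeps its last pose, push and grip.
It also fails if it takes over 58 s, if anything falls off the work surface, if the arm or the gripper's body presses on something with over 40 N, if the wrist force passes 120 N, or if a joint passes its speed limit or range.

## Working session

There is one attempt and no reset: what is moved stays moved. The work goes in short steps, Python scripts to look and compute and a tool call to move; the robot and the scene stay as the last step left them, time stands still between calls to the robot, and variables do not carry over. Pictures are saved under pics/ and viewed, at most 10 in all, crops included, and the job is handed in when it is done.

Besides the shell and the picture viewer there is one more tool, called as name([rows], argument=value, ...), one row to a line, values as JSON. jog_arm: Moves the arm, as the interface text tells. Its arguments: {"type":"object","properties":{"increments":{"type":"array"},"grip":{"type":"number"}},"required":["increments"]}

```bash
mkdir -p pics; ls
cat > go.py <<'E'
from station import sense, eyes, r
import numpy as np, cv2
E
python3 - <<'E'
from go import *
s=sense();print(s)
for c in ("scene","top"):
    im=eyes.capture(c);cv2.imwrite(f"pics/{c}0.png",im)
    print(c,{k:np.round(v,4).tolist() for k,v in eyes.get_calibration(c).items()})
    for n in ("stage","vise","collar_mid","stand","pusher","pusher_ball","oil","jar"):
        try: print(n,[(np.round(d["centre"],4).tolist(),round(d["conf"],2)) for d in eyes.spot_in(c,n)])
        except Exception as e: print(n,e)
print(eyes.get_calibration("wrist"), r.tcp_to_grasp)
E
```

```text
pics
{'time_s': 0.0, 'joints': array([-5.23910491e+01,  2.20898112e+01,  3.78658943e-01, -3.01113760e-02,
       -6.84118259e+01, -1.48177737e+01]), 'joint_velocities': array([ 0.01356004, -0.000817  , -0.05108629,  0.04318421, -0.04603083,
        0.00706942]), 'effort': array([ 1.84039704e-04, -3.90662384e+01,  1.87410843e+01,  4.21987787e+00,
        1.11343220e-02, -1.83511675e-04]), 'tcp_pos': array([ 0.24206766, -0.57598194,  0.40365862]), 'ee_rot': array([[-9.21997868e-01, -3.87193854e-01, -9.22708013e-04],
       [-3.87194946e-01,  9.21995705e-01,  1.99853062e-03],
       [ 7.69140513e-05,  2.19990885e-03, -9.99997577e-01]]), 'wrist_force': array([ 0.23696625,  0.42143131, -0.33614216]), 'moment': array([-0.02959399, -0.01626566, -0.06764465]), 'gripper_force': 0.0, 'gripper_width': 1.0014279752843696}
scene {'camera_matrix': [[546.3866, 0.0, 328.8758], [0.0, 546.3866, 247.1048], [0.0, 0.0, 1.0]], 'k1': -0.0507, 'R': [[0.7362, 0.6767, -0.0042], [0.5223, -0.5722, -0.6324], [-0.4304, 0.4634, -0.7747]], 't': [-0.3859, -0.1761, 1.3706]}
stage [([0.5925, 0.0133, 0.0179], 0.93)]
vi
[... 897 characters left out ...]
 -0.338, 0.081], 0.72)]
oil [([0.6007, -0.3368, 0.0568], 0.69), ([0.5683, 0.047, 0.0105], 0.65)]
jar [([0.4905, 0.4379, 0.0537], 0.66)]
{'camera_matrix': array([[337.06331871,   0.        , 321.74064192],
       [  0.        , 337.06331871, 237.16671917],
       [  0.        ,   0.        ,   1.        ]]), 'k1': -0.048814441751731774, 'T_tool_cam': array([[ 8.92978108e-04, -9.68756486e-01, -2.48012246e-01,
         6.57903431e-02],
       [ 9.99999577e-01,  9.19462342e-04,  9.04239087e-06,
        -6.34481348e-05],
       [ 2.19278046e-04, -2.48012149e-01,  9.68756897e-01,
         1.95702674e-02],
       [ 0.00000000e+00,  0.00000000e+00,  0.00000000e+00,
         1.00000000e+00]])} 0.1635
```

View pics/scene0.png

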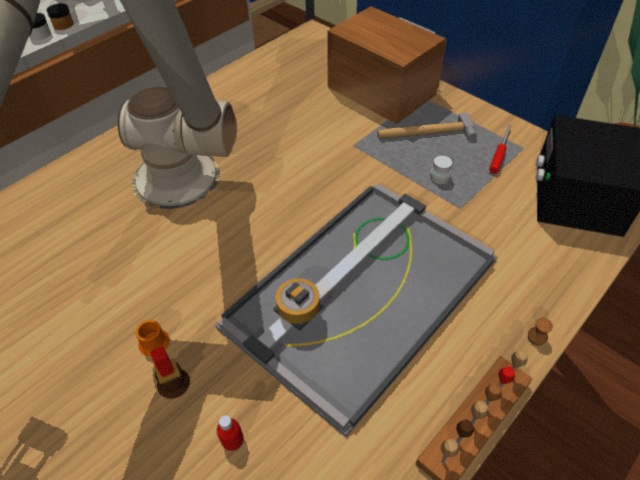

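View pics/top0.png

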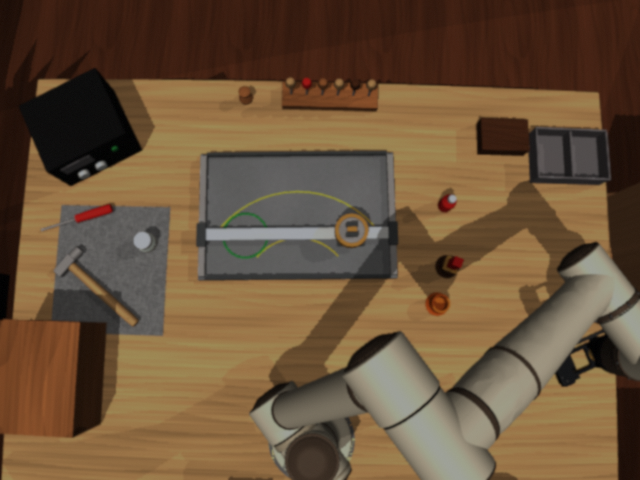

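The scene picture shows the red-handled pusher in the dark stand at (165,370) and the empty orange cup, a look-alike, at (152,338). The oil is at (230,434), the vise at (297,300) and the ring at (383,238). The top picture shows the pusher at (453,264), the orange cup at (438,303), the oil at (447,203), the vise at (351,230) and the ring at (245,235).

Things that could be taken for the pusher or stand: dark cup with red handle (scene 165,370), orange cup (152,338), red screwdriver (498,158), red knob on the rack (507,374), red oil bottle (230,434). By the description I choose the dark cup with the red handle.

```bash
cat >> go.py <<'E'
from scipy.optimize import least_squares
def cam(c,s=None):
    k=eyes.get_calibration(c);K=k["camera_matrix"];k1=k["k1"]
    if c=="wrist":
        T=np.eye(4);T[:3,:3]=s["ee_rot"];T[:3,3]=s["tcp_pos"];M=np.linalg.inv(T@k["T_tool_cam"]);return K,k1,M[:3,:3],M[:3,3]
    return K,k1,np.array(k["R"]),np.array(k["t"])
def proj(C,X):
    K,k1,R,t=C;p=np.atleast_2d(X)@R.T+t;q=p[:,:2]/p[:,2:];q=q*(1+k1*(q**2).sum(1,keepdims=True));return q*K[0,0]+K[:2,2]
def plane(C,uv,z):
    K,k1,R,t=C;d=(np.atleast_2d(uv)-K[:2,2])/K[0,0];q=d.copy()
    for _ in range(8): q=d/(1+k1*(q**2).sum(1,keepdims=True))
    D=np.c_[q,np.ones(len(q))]@R;o=-R.T@t
    return (o+D*((z-o[2])/D[:,2])[:,None])[:,:2]
E
python3 - <<'E'
from go import *
def lines(c):
    im=cv2.imread(f"pics/{c}0.png");h=cv2.cvtColor(im,cv2.COLOR_BGR2HSV)
    C=cam(c)
    out=[]
    for lo,hi in (((24,110,80),(35,255,255)),((45,110,50),(85,255,255))):
        m=cv2.inRange(h,lo,hi);v,u=np.nonzero(m);P=plane(C,np.c_[u,v].astype(float),.012)
        k=(abs(P[:,0]-.58)<.2)&(abs(P[:,1]-.03)<.27);out.append(P[k])
    return out
def res(p,Y,G):
    L=p[:2];rr=np.linalg.norm(Y-L,axis=1);a=np.where(rr>.2,rr-.262,rr-.138)
    g=L+.2*np.array([np.cos(.75+p[2]),np.sin(.75+p[2])]);b=np.linalg.norm(G-g,axis=1)-.058
    return np.r_[a,b]
D={c:lines(c) for c in("scene","top")}
for S in (["scene"],["top"],["scene","top"]):
    Y=np.vstack([D[c][0] for c in S]);G=np.vstack([D[c][1] for c in S])
    f=least_squares(res,[.38,.03,0],args=(Y,G),loss="soft_l1",f_scale=.003)
    p=f.x;print(S,len(Y),len(G),np.round(p,4),"stage",np.round(p[:2]+.2*np.array([np.cos(p[2]),np.sin(p[2])]),4),"rms",np.sqrt(np.median(res(p,Y,G)**2)))
im=cv2.imread("pics/scene0.png")[310:450,110:270];cv2.imwrite("pics/crop.png",cv2.resize(im,None,fx=4,fy=4,interpolation=cv2.INTER_CUBIC))
E
```

```text
['scene'] 362 214 [0.3735 0.0444 0.034 ] stage [0.5734 0.0512] rms 0.0010977937300350672
['top'] 319 161 [0.3723 0.0416 0.0333] stage [0.5722 0.0483] rms 0.0010881901917513084
['scene', 'top'] 681 375 [0.373  0.0431 0.0341] stage [0.5729 0.05  ] rms 0.0011777436832850722
```

View pics/crop.png

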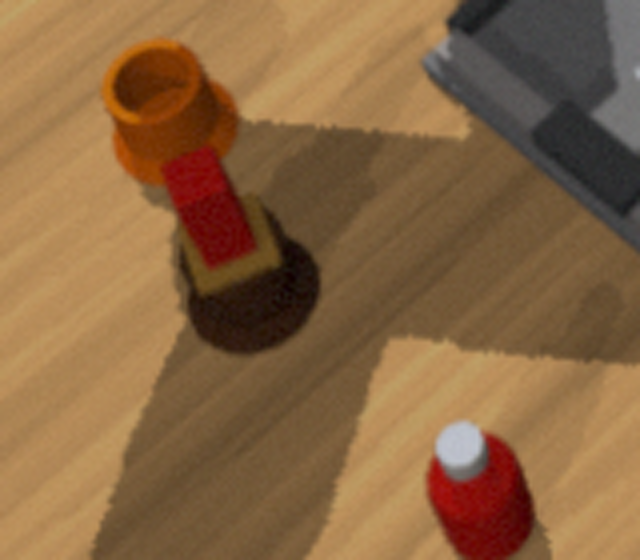

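jog_arm([
  [-1,0.48,0,0],
  [-1,0.48,0,0],
  [-1,0.48,0,0],
  [-1,0.48,0,0],
  [-1,0.48,0,0],
  [-1,0.48,0,0],
  [-1,0.48,0,0],
  [-1,0.48,0,0],
  [-1,0.48,0,0],
  [-1,0.48,0,0],
])

```text
time_s: 1.9
tcp_pos: [0.3899, -0.4094, 0.4049]
ee_rot: [[-0.922, -0.387, 0.0], [-0.387, 0.922, -0.0], [-0.0, -0.0, -1.0]]
wrist_force: [0.8, -1.4, -0.3]
gripper_width: 0.993
gripper_force: 0.0
```

Crop: the red handle with the brass guard plate sits in the dark stand, beside the empty orange cup. The choice is confirmed.

jog_arm([
  [-1,0.48,0,0],
  [-1,0.48,0,0],
  [-1,0.48,0,0],
  [-1,0.48,0,0],
])

```text
time_s: 2.3
tcp_pos: [0.4487, -0.343, 0.4049]
ee_rot: [[-0.922, -0.387, 0.0], [-0.387, 0.922, -0.0], [-0.0, -0.0, -1.0]]
wrist_force: [0.1, -0.1, 0.1]
gripper_width: 1.002
gripper_force: 0.0
```

Run:
```python
from go import *
s=sense();a=s["tcp_pos"];print(s["time_s"],a)
im=eyes.capture("wrist");s2=sense();print(s2["time_s"],s2["tcp_pos"]-a)
cv2.imwrite("pics/w1.png",im)
print(eyes.spot_in("wrist","pusher"))
m=eyes.outline_of("wrist","pusher");print(len(m))
h=cv2.cvtColor(im,cv2.COLOR_BGR2HSV);red=cv2.inRange(h,(0,150,60),(8,255,255))|cv2.inRange(h,(172,150,60),(180,255,255))
v,u=np.nonzero(red);print(len(u),u.min(),u.max(),v.min(),v.max())
C=cam("wrist",s);print(proj(C,[[.451,-.342,.118],[.451,-.342,.05]]))
```

```text
2.3 [ 0.44873398 -0.34304266  0.40487472]
2.35 [ 1.64240936e-03  1.54127078e-03 -4.65284034e-05]
[{'centre': [0.4432, -0.3466, 0.1045], 'conf': 0.66}, {'centre': [0.539, -0.1998, 0.0403], 'conf': 0.31}]
1
2274 249 337 203 364
[[321.98846702 236.93516875]
 [321.96832012 220.33779794]]
```

View pics/w1.png

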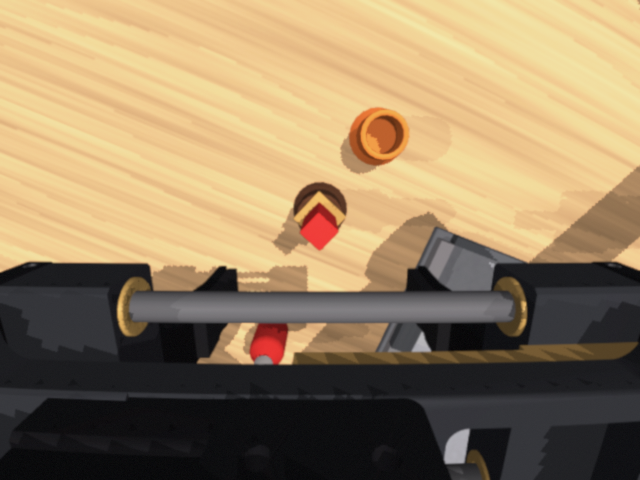

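The wrist picture shows the handle as a red diamond at (320,230) above the brass plate and dark stand (320,205), turned about 45° to the tool. The orange cup is at (380,135) and the oil at (268,345).

```bash
cat > fit.py <<'E'
from go import *
from scipy.optimize import minimize
def redm(im): 
    h=cv2.cvtColor(im,cv2.COLOR_BGR2HSV);return (cv2.inRange(h,(0,150,50),(8,255,255))|cv2.inRange(h,(172,150,50),(180,255,255)))>0
def silh(C,V,off,sc=4,shape=None):
    uv=(proj(C,V)-off+.5)*sc-.5; m=np.zeros((shape[0]*sc,shape[1]*sc),np.uint8)
    cv2.fillConvexPoly(m,cv2.convexHull(np.round(uv*16).astype(np.int32)),255,shift=4)
    return cv2.resize(m,shape[::-1],interpolation=cv2.INTER_AREA)/255.
def box(p,z0,z1,h=.012):
    c,s=np.cos(p[2]),np.sin(p[2]);return np.array([[p[0]+c*a-s*b,p[1]+s*a+c*b,z] for a in(-h,h) for b in(-h,h) for z in(z0,z1)])
E
python3 - <<'E'
from fit import *
s=sense();
# settled pose now; take a fresh settled picture
im=eyes.capture("wrist");cv2.imwrite("pics/w2.png",im)
obs=[]
for c,I,ctr in (("scene",cv2.imread("pics/scene0.png"),None),("top",cv2.imread("pics/top0.png"),None),("wrist",im,None)):
    C=cam(c,s);ctr=proj(C,[[.451,-.342,.09]])[0].astype(int);o=np.array([ctr[0]-32,ctr[1]-32]);M=redm(I)[o[1]:o[1]+64,o[0]:o[0]+64]
    n,l,st,ce=cv2.connectedComponentsWithStats(M.astype(np.uint8));k=1+np.argmax(st[1:,4]);M=(l==k)
    obs.append((C,o,M.astype(float),c))
def cost(p,sub):
    return sum(np.abs(silh(C,box(p[:3],p[3]+.048,p[3]+.11),o,4,M.shape)-M).sum()/M.sum() for C,o,M,c in sub)
for sub in ([obs[0]],[obs[2]],obs):
    best=min((minimize(cost,[.449,-.341,y,.008],args=(sub,),method="Nelder-Mead",options=dict(initial_simplex=np.array([[.449,-.341,y,.008],[.455,-.341,y,.008],[.449,-.335,y,.008],[.449,-.341,y+.2,.008],[.449,-.341,y,.013]]),maxiter=400)) for y in (0,.4,.8,1.2)),key=lambda q:q.fun)
    print([x[3] for x in sub],np.round(best.x,4),best.fun)
print(s["tcp_pos"],np.arctan2(s["ee_rot"][1,0],s["ee_rot"][0,0]))
E
```

```text
['scene'] [ 4.4260e-01 -3.4590e-01  1.2881e+00  9.0000e-04] 0.08810641627543035
['wrist'] [ 0.4531 -0.3444 -0.3522 -0.0137] 0.03403865143179574
['scene', 'top', 'wrist'] [ 0.4465 -0.3474 -0.2855  0.0114] 0.9830540207436371
[ 0.44885934 -0.34306105  0.40480993] -2.7417284761207936
```

Run:
```python
from fit import *
s=sense()
im=cv2.imread("pics/w2.png")
obs=[]
for c,I in (("scene",cv2.imread("pics/scene0.png")),("top",cv2.imread("pics/top0.png")),("wrist",im)):
    C=cam(c,s);ctr=proj(C,[[.448,-.345,.09]])[0].astype(int);o=np.array([ctr[0]-32,ctr[1]-32]);M=redm(I)[o[1]:o[1]+64,o[0]:o[0]+64]
    n,l,st,ce=cv2.connectedComponentsWithStats(M.astype(np.uint8));k=1+np.argmax(st[1:,4]);M=(l==k)
    print(c,M.sum(),ce[k]+o);obs.append((C,o,M.astype(float),c))
def one(p,ob,d=(0,0)):
    C,o,M,c=ob;return np.abs(silh(C,box(p[:3],p[3]+.048,p[3]+.11),o-np.array(d),4,M.shape)-M).sum()/M.sum()
for z0 in (None,.003,.006,.009,.012):
  sub=[obs[0],obs[2]]
  def cost(p): 
    q=p[:3].tolist()+[p[3] if z0 is None else z0]; return sum(one(q,ob) for ob in sub)
  x=np.array([.4465,-.3455,-.3,.006]);S=np.vstack([x]+[x+np.eye(4)[i]*[.004,.004,.1,.004] for i in range(4)])
  b=minimize(cost,x,method="Nelder-Mead",options=dict(initial_simplex=S,maxiter=500));q=b.x.copy();q[3]=q[3] if z0 is None else z0
  print(np.round(q,4),[round(one(q,ob),3) for ob in obs],[[np.round(proj(ob[0],box(q,q[3]+.048,q[3]+.11)).mean(0),1).tolist()] for ob in obs[1:2]])
```

```text
scene 426 [161.63849765 361.11502347]
top 120 [456.94166667 261.75      ]
wrist 1112 [318.83902878 226.58543165]
[ 0.4476 -0.347  -0.2737  0.0083] [np.float64(0.103), np.float64(0.791), np.float64(0.138)] [[[454.1, 261.3]]]
[ 0.4483 -0.3469 -0.2743  0.003 ] [np.float64(0.21), np.float64(0.895), np.float64(0.114)] [[[453.4, 261.2]]]
[ 0.4476 -0.3469 -0.3095  0.006 ] [np.float64(0.134), np.float64(0.822), np.float64(0.123)] [[[453.8, 261.4]]]
[ 0.4475 -0.347  -0.2823  0.009 ] [np.float64(0.102), np.float64(0.777), np.float64(0.141)] [[[454.1, 261.3]]]
[ 0.4476 -0.3471 -0.2655  0.012 ] [np.float64(0.112), np.float64(0.751), np.float64(0.172)] [[[454.4, 261.1]]]
```

jog_arm([
  [0,0,0.5,0.96],
  [0,0,0.5,0.96],
  [0,0,0.5,0.96],
  [0,0,0.5,0.96],
  [0,0,0.5,0.96],
  [0,0,0.5,0.96],
  [0,0,0.5,0.96],
  [0,0,0.5,0.96],
  [0,0,0.5,0.96],
  [-0.03,-0.16,0,0],
], grip=70)

```text
time_s: 3.5
tcp_pos: [0.4468, -0.3474, 0.3134]
ee_rot: [[-0.957, 0.29, -0.003], [0.29, 0.957, 0.002], [0.003, 0.001, -1.0]]
wrist_force: [-0.1, 0.0, -0.9]
gripper_width: 0.805
gripper_force: 0.0
```

jog_arm([
  [0,0,0,0],
  [0,0,0.8,0],
  [0,0,0.8,0],
  [0,0,0.8,0],
  [0,0,0.75,0],
  [0,0,0,0],
])

```text
time_s: 4.1
tcp_pos: [0.4472, -0.3471, 0.2505]
ee_rot: [[-0.957, 0.289, -0.003], [0.289, 0.957, 0.001], [0.003, 0.001, -1.0]]
wrist_force: [-0.3, 0.5, 0.8]
gripper_width: 0.8
gripper_force: 0.0
```

jog_arm([
  [0,0,0,0],
  [0,0,0,0],
  [0,0,0,0],
  [0,0,0,0],
  [0,0,0,0],
  [0,0,0,0],
  [0,0,0,0],
], grip=0)

```text
time_s: 4.8
tcp_pos: [0.4479, -0.347, 0.2519]
ee_rot: [[-0.957, 0.289, 0.0], [0.289, 0.957, -0.0], [-0.0, -0.0, -1.0]]
wrist_force: [-0.6, 0.5, 0.6]
gripper_width: 0.284
gripper_force: 29.0
```

Run:
```python
from go import *
s=sense();print({k:np.round(s[k],4).tolist() for k in("time_s","tcp_pos","ee_rot","wrist_force","moment","gripper_width","gripper_force")})
```

```text
{'time_s': 4.8, 'tcp_pos': [0.4479, -0.347, 0.2519], 'ee_rot': [[-0.9573, 0.2891, 0.0001], [0.2891, 0.9573, -0.0], [-0.0001, -0.0, -1.0]], 'wrist_force': [-0.5864, 0.5148, 0.5918], 'moment': [-0.0069, 0.0131, 0.0034], 'gripper_width': 0.2843, 'gripper_force': 29.0116}
```

jog_arm([
  [0,0,-0.6,0],
  [0,0,-0.8,0],
  [0,0,-0.8,0],
  [0,0,-0.8,0],
  [0,0,-0.8,0],
  [0,0,0,0],
  [0,0,0,0],
])

```text
time_s: 5.5
tcp_pos: [0.4476, -0.3469, 0.3279]
ee_rot: [[-0.957, 0.29, 0.001], [0.29, 0.957, 0.0], [-0.0, 0.0, -1.0]]
wrist_force: [-0.6, -1.0, -1.8]
gripper_width: 0.28
gripper_force: 29.0
```

Run:
```python
from fit import *
for i in range(3):
    s=sense();print(s["time_s"],s["tcp_pos"],s["wrist_force"],s["moment"])
    if i==0: im=eyes.capture("scene");cv2.imwrite("pics/s2.png",im)
    if i==1: it=eyes.capture("top");cv2.imwrite("pics/t2.png",it)
print(eyes.spot_in("scene","pusher_ball"));
ms=[]
a=np.linspace(0,2*np.pi,60,endpoint=False)
cyl=lambda p,z0=.056,z1=.088,R=.042:np.vstack([np.c_[p[0]+R*np.cos(a),p[1]+R*np.sin(a),0*a+z] for z in(z0,z1)])
obs=[]
for c,I in(("scene",im),("top",it)):
    C=cam(c);M=eyes.outline_of(c,"collar_mid");print(c,[(m["conf"],m["mask"].sum()) for m in M])
    h=cv2.cvtColor(I,cv2.COLOR_BGR2HSV);m=M[0]["mask"].astype(np.uint8)
    v,u=np.nonzero(m);print(u.min(),u.max(),v.min(),v.max(),proj(C,cyl([.5238,-.0883])).min(0),proj(C,cyl([.5238,-.0883])).max(0))
    f=np.zeros_like(m);cv2.drawContours(f,cv2.findContours(m,0,2)[0],-1,1,-1)
    o=np.array([int(u.mean())-40,int(v.mean())-40]);obs.append((C,o,f[o[1]:o[1]+80,o[0]:o[0]+80].astype(float)))
for sub in ([obs[0]],[obs[1]],obs):
    g=lambda p:sum(np.abs(silh(C,cyl(p),o,4,M.shape)-M).sum()/M.sum() for C,o,M in sub)
    b=minimize(g,[.524,-.088],method="Nelder-Mead",options=dict(initial_simplex=[[.524,-.088],[.53,-.088],[.524,-.082]]));print(np.round(b.x,4),b.fun)
```

```text
5.5 [ 0.44760347 -0.34687578  0.32787741] [-0.62112453 -0.95508569 -1.83823875] [-0.03010056  0.04023216  0.02816866]
5.55 [ 0.44746132 -0.3468241   0.32718029] [ 0.59881708 -0.39709906 -1.33826012] [-0.03415619  0.01628348 -0.01967581]
5.6 [ 0.447489   -0.34682013  0.32682509] [ 0.56309518 -0.97937583 -0.34217138] [-0.09313815 -0.01584483  0.04410578]
[{'centre': [0.4584, -0.3482, 0.1465], 'conf': 0.92}]
scene [(0.92, np.int64(1797))]
273 322 278 329 [274.93138432 277.81415227] [319.5000719 323.6392367]
top [(0.72, np.int64(965))]
334 367 213 247 [333.03363586 212.22297484] [367.31408385 247.19434517]
[ 0.524  -0.0904] 0.08333060547535653
[ 0.5212 -0.0891] 0.05385349994920248
[ 0.5225 -0.0895] 0.15901818144196098
```

```bash
cat > push.py <<'E'
# lane frame: origin lane centre, axes along the stage; SI units
import numpy as np
YAW=.0341; LC=np.array([.373,.0431]); Q=np.array([[np.cos(YAW),-np.sin(YAW)],[np.sin(YAW),np.cos(YAW)]])
toL=lambda w:(np.asarray(w)-LC)@Q; toW=lambda l:np.asarray(l)@Q.T+LC
RC=.057; LAG=.03; DT=.002
def sim(p,v,off,m,c,fc,path):
    """path: ball positions per DT (n,2); p,v,off (N,2); returns p,v,mean force of last 60 ms, contact share"""
    M=m[:,None]+np.array([.5,0.]);acc=np.zeros_like(p);k=0;n=len(path);con=np.zeros(len(p));bv=np.gradient(path,DT,axis=0) if n>1 else 0*path
    for i in range(n):
        d=p-(path[i]+off);L=np.linalg.norm(d,axis=1);u=d/L[:,None]
        f=np.where(L<RC,np.maximum(4000*(RC-L)-60*((v-bv[i])*u).sum(1),0),0)
        F=f[:,None]*u;con+=L<RC+2e-4
        v=v+DT/M*(F-c[:,None]*v);w=DT*fc[:,None]/M;v=np.sign(v)*np.maximum(np.abs(v)-w,0);p=p+DT*v
        if i>=n-30: acc+=F;k+=1
    return p,v,acc/max(k,1),con/n
def path_of(b0,rows,lagged):
    """commanded points at 0.1 s -> lagged ball positions per DT; lagged = filter state"""
    out=[];y=lagged.copy();prev=b0
    for t in rows:
        for j in range(50):
            x=prev+(t-prev)*(j+1)/50;y=y+(x-y)*DT/LAG;out.append(y.copy())
        prev=t
    return np.array(out),y
class PF:
    def __init__(s,vise,ball,N=400,seed=0):
        g=s.g=np.random.default_rng(seed);s.p=vise+g.normal(0,.0015,(N,2));s.v=np.zeros((N,2));s.off=g.normal(0,.001,(N,2))
        s.m=8*g.uniform(.85,1.15,N);s.c=18*g.uniform(.9,1.1,N);s.fc=.6*g.uniform(.8,1.2,N);s.w=np.ones(N)/N
        s.b=np.array(ball,float);s.y=s.b.copy();s.t=0
        d=s.p-s.b;L=np.linalg.norm(d,axis=1,keepdims=True)
    def step(s,rows,F=None,Fs=.6,Mf=None,Ms=.25):
        path,s.y=path_of(s.b,rows,s.y);s.b=rows[-1].copy();s.t+=.1*len(rows)
        s.p,s.v,s.F,s.con=sim(s.p,s.v,s.off,s.m,s.c,s.fc,path)
        l=0
        if F is not None: l=l-.5*((s.F-F)**2).sum(1)/Fs**2
        if Mf is not None: l=l-.5*((s.F-Mf)**2).sum(1)/Ms**2
        s.upd(l)
    def upd(s,l):
        w=s.w*np.exp(l-np.max(l));s.w=w/w.sum()
        if 1/(s.w**2).sum()<len(w)/2:
            i=np.searchsorted(np.cumsum(s.w),(s.g.random()+np.arange(len(w)))/len(w)).clip(0,len(w)-1)
            for a in("p","v","off","m","c","fc","F","con"): setattr(s,a,getattr(s,a)[i].copy())
            s.p+=s.g.normal(0,.0003,s.p.shape);s.v+=s.g.normal(0,.0007,s.v.shape);s.off+=s.g.normal(0,.0001,s.off.shape);s.w[:]=1/len(w)
    def mean(s): 
        W=s.w[:,None];p=(W*s.p).sum(0);return p,(W*s.v).sum(0),(W*s.off).sum(0),np.sqrt((W*(s.p-p)**2).sum(0))
TE=.75
def plan(pf,n,stop_b=None):
    p,v,off,sd=pf.mean();b=pf.b.copy();y=pf.y.copy();rows=[];one=np.ones(1)
    m,c,fc=[np.array([(pf.w*a).sum()]) for a in(pf.m,pf.c,pf.fc)];P,V=p[None],v[None];O=off[None]
    for _ in range(n):
        p=P[0];v=V[0];R=np.hypot(*p);th=np.arctan2(p[1],p[0]);er=p/R;et=np.array([-er[1],er[0]])
        s=max(.2*(TE-th),0);sp=np.hypot(*v)
        vt=min(.05,np.sqrt(2*.06*max(s-.001,0)),max(sp,.004)+.012)
        th2=th+vt*.15/.2;e2=np.array([-np.sin(th2),np.cos(th2)])
        vd=vt*e2-np.clip(1.2*(R-.2),-.02,.02)*er
        Fd=8*(vd-v)/.25+18*vd+.6*np.tanh(vd/.006)
        d=p-(y+off);ph0=np.arctan2(d[1],d[0]);ph=np.arctan2(Fd[1],Fd[0]);dp=np.clip((ph-ph0+np.pi)%(2*np.pi)-np.pi,-.11,.11);u=np.array([np.cos(ph0+dp),np.sin(ph0+dp)])
        # normal advance of the vise expected over the coming row, lag taken into account
        adv=max(vt*(u@e2),0)
        L=np.hypot(*d);tgt=p+u*0+ (v-(v@u)*u)*(.1+LAG)+u*adv*(.1+LAG)-RC*u-off
        st=tgt-b;q=np.hypot(*st);st=st*min(1,.011/max(q,1e-9));t=b+st;rows.append(t)
        path,y=path_of(b,[t],y);b=t;P,V,_,_=sim(P,V,O,m,c,fc,path)
    return rows,P[0],V[0]
E
cat > test.py <<'E'
from push import *
import sys
def run(seed,n=3,verbose=False):
    g=np.random.default_rng(100+seed);th=-.75
    est=np.array([.2*np.cos(th),.2*np.sin(th)]);u=np.array([.7,.714]);u/=np.hypot(*u);ball=est-(RC+.004)*u
    pf=PF(est,ball,seed=seed)
    T=dict(p=est[None]+g.normal(0,.0015,(1,2)),v=np.zeros((1,2)),off=g.normal(0,.001,(1,2)),m=8*g.uniform(.8,1.2,1),c=18*g.uniform(.9,1.1,1),fc=.6*g.uniform(.85,1.15,1))
    y=ball.copy();mx=0;cons=[];sp=[];slow=0
    for k in range(34):
        rows,P,V=plan(pf,n);b=pf.b.copy()
        rows=[np.round(t,4) for t in rows]
        path,y=path_of(b,rows,y)
        T["p"],T["v"],F,con=sim(T["p"],T["v"],T["off"],T["m"],T["c"],T["fc"],path)
        pf.step(rows,F[0]+g.normal(0,.6,2),.7,F[0]+g.normal(0,.2,2),.25)
        p=T["p"][0];e=np.hypot(*p)-.2;mx=max(mx,abs(e));cons.append(con[0]);s=np.hypot(*T["v"][0]);sp.append(s)
        if verbose: print(k,"th %.3f e %.1f v %.1f est err %s sd %s con %.2f"%(np.arctan2(p[1],p[0]),e*1e3,s*1e3,np.round((pf.mean()[0]-p)*1e3,1),np.round(pf.mean()[3]*1e3,1),con[0]),np.round(F[0],1))
        slow=slow+1 if s<.002 and k>8 else 0
        if slow>1: break
    end=.2*np.array([np.cos(.75),np.sin(.75)]);
    print(seed,"max e %.1f end err %s th %.3f vmax %.3f contact %.2f cyc %d"%(mx*1e3,np.round((p-end)*1e3,1),np.arctan2(p[1],p[0]),max(sp),np.mean(cons[2:-2]),k))
if __name__=="__main__":
    run(0,verbose=True)
    for s in range(1,7): run(s)
E
time python3 test.py
python3 - <<'E'
from go import *
im=cv2.imread("pics/s2.png");C=cam("scene");X=[[.4477,-.347,.099]];uv=proj(C,X)[0];print(uv)
o=uv.astype(int)-25;h=cv2.cvtColor(im[o[1]:o[1]+50,o[0]:o[0]+50],cv2.COLOR_BGR2HSV);m=(h[...,1]<70)&(h[...,2]>90)
n,l,st,ce=cv2.connectedComponentsWithStats(m.astype(np.uint8));print([(st[i].tolist(),(ce[i]+o).round(1).tolist()) for i in range(1,n) if st[i,4]>15], 546*.015/np.linalg.norm(C[2]@np.array(X[0])+C[3]))
cv2.imwrite("pics/ballcrop.png",cv2.resize(im[o[1]-60:o[1]+90,o[0]-60:o[0]+110],None,fx=4,fy=4))
E
```

```text
0 th -0.714 e -1.8 v 25.5 est err [ 0.7 -1.6] sd [1.7 1.7] con 0.43 [0. 0.]
1 th -0.653 e -2.2 v 48.7 est err [ 1.5 -2. ] sd [1.9 1.7] con 0.89 [0.5 0.7]
2 th -0.583 e -2.8 v 48.8 est err [ 1.8 -2.1] sd [2.7 1.9] con 1.00 [1.  1.6]
3 th -0.508 e -3.9 v 46.7 est err [-1.1 -0.2] sd [2.6 1.8] con 1.00 [0.7 1.2]
4 th -0.436 e -4.2 v 47.1 est err [-1.6  1. ] sd [2.3 2.7] con 1.00 [1.3 1.4]
5 th -0.364 e -2.0 v 50.7 est err [-2.1  1.1] sd [3.1 2.9] con 1.00 [1.1 1.3]
6 th -0.293 e 0.9 v 47.5 est err [-3.5  1.3] sd [4.  2.6] con 1.00 [0.8 1.3]
7 th -0.225 e 3.3 v 49.5 est err [-1.4 -0.1] sd [4.3 2.7] con 1.00 [0.9 1.5]
8 th -0.154 e 5.5 v 51.6 est err [-3.4 -0. ] sd [5.2 1.5] con 1.00 [0.5 1.4]
9 th -0.083 e 5.6 v 47.8 est err [-3.8 -0.2] sd [3.4 1. ] con 1.00 [0.3 1.2]
10 th -0.006 e 4.9 v 50.9 est err [-3.5 -1. ] sd [3.1 0.9] con 1.00 [-0.   1.1]
11 th 0.069 e 5.4 v 52.9 est err [-3.3 -1.8] sd [2.7 1.3] con 1.00 [-0.4  1.5]
12 th 0.147 e 6.7 v 53.0 est err [-3.4 -2.8] sd [2.6 2. ] con 1.00 [-0.7  1.3]
13 th 0.218 e 8.3 v 50.1 est err [-2.9 -2.4] sd [2.8 1.7] con 1.00 [-0.9  1.7]
14 th 0.2
[... 714 characters left out ...]
0.0 v 0.3 est err [-1.7 -1.6] sd [2.1 1.1] con 1.00 [-0.3  0.6]
0 max e 9.8 end err [ 0.1 -0.2] th 0.749 vmax 0.053 contact 1.00 cyc 23
1 max e 15.3 end err [-8.6 -7.6] th 0.752 vmax 0.060 contact 1.00 cyc 23
2 max e 13.4 end err [ 5.1 10.3] th 0.769 vmax 0.056 contact 1.00 cyc 24
3 max e 7.5 end err [ 2.5 -1.2] th 0.737 vmax 0.052 contact 1.00 cyc 23
4 max e 12.7 end err [-5.9 -4.2] th 0.755 vmax 0.053 contact 1.00 cyc 23
5 max e 8.5 end err [-2.  -3.8] th 0.743 vmax 0.053 contact 1.00 cyc 23
6 max e 5.4 end err [-0.8 -2.3] th 0.744 vmax 0.053 contact 1.00 cyc 23
[160.71820666 358.79214711]
[([19, 24, 15, 10, 91], [161.3, 362.0])] 8.161993380961896
real	0m11.164s
user	0m11.284s
sys	0m0.084s
```

View pics/ballcrop.png

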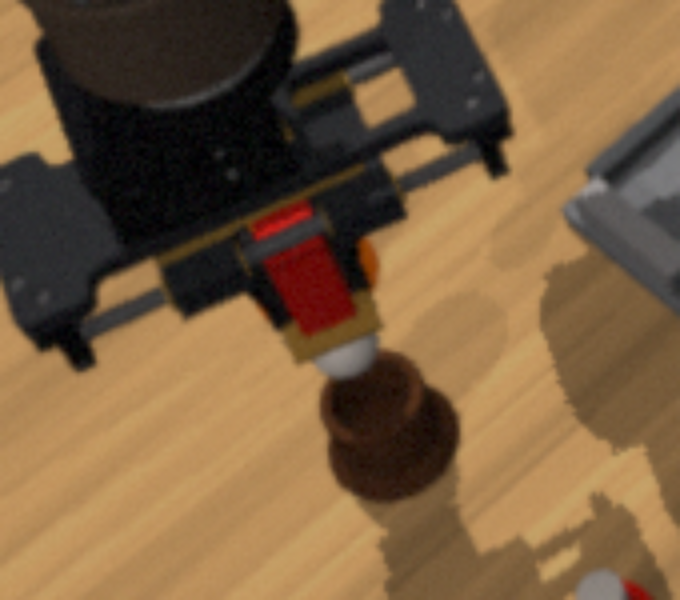

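The crop shows the ball hanging straight under the guard plate above the empty dark stand, with its centre near scene pixel (161,360). That agrees with my prediction within 1 px.

```bash
python3 - <<'E'
s=open("push.py").read()
s=s.replace("max(sp,.004)+.012)","max(sp,.006)+.007)")
s=s.replace("    def upd(s,l):","""    def hold(s,z,sg=.0018):
        x=[];y=s.y
        for j in range(25): y=y+(s.b-y)*DT/LAG;x.append(y)
        s.y=y;l=-.5*((s.p-z)**2).sum(1)/sg**2   # picture is of the moment the call begins
        s.F=0*s.p;s.con=0*s.w;s.upd(l);s.p,s.v,s.F,s.con=sim(s.p,s.v,s.off,s.m,s.c,s.fc,np.array(x))
    def upd(s,l):""")
open("push.py","w").write(s)
t=open("test.py").read()
t=t.replace("def run(seed,n=3,verbose=False)","def run(seed,n=2,verbose=False,cams=())").replace("range(34)","range(50)").replace("k>8","k>12")
t=t.replace("        p=T[\"p\"][0];e=","""        if k in cams:
            z=T["p"][0]+g.normal(0,.0013,2);pf.hold(z);x=[]
            for j in range(25): y=y+(b2-y)*DT/LAG;x.append(y)
            T["p"],T["v"],F,con=sim(T["p"],T["v"],T["off"],T["m"],T["c"],T["fc"],np.array(x))
        p=T["p"][0];e=""").replace("        pf.step(","        b2=rows[-1];pf.step(")
t=t[:t.index("if __name__")]+"""
for cams in ((),(18,),(10,18,26),(8,13,18,23,28)):
    print(cams)
    for s in range(1,11): run(s,cams=cams)
"""
open("test.py","w").write(t)
E
time python3 test.py
```

```text
()
1 max e 12.5 end err [-4.6 -3.8] th 0.752 vmax 0.052 contact 0.98 cyc 36
2 max e 81.9 end err [ 133.9 -166.3] th -0.107 vmax 0.067 contact 0.86 cyc 23
3 max e 14.3 end err [5.3 2. ] th 0.739 vmax 0.055 contact 1.00 cyc 37
4 max e 6.0 end err [1.3 0.6] th 0.748 vmax 0.052 contact 0.97 cyc 37
5 max e 5.6 end err [-0.2 -3.6] th 0.737 vmax 0.052 contact 1.00 cyc 35
6 max e 5.3 end err [ 1.3 -0.9] th 0.742 vmax 0.054 contact 0.99 cyc 34
7 max e 10.2 end err [1.7 3.4] th 0.756 vmax 0.055 contact 0.98 cyc 35
8 max e 12.0 end err [6.9 1.9] th 0.734 vmax 0.057 contact 0.98 cyc 35
9 max e 5.5 end err [ 1.5 -0.5] th 0.743 vmax 0.051 contact 0.99 cyc 35
10 max e 7.1 end err [3.7 2.3] th 0.746 vmax 0.054 contact 1.00 cyc 36
(18,)
1 max e 12.5 end err [-3.  -3.5] th 0.747 vmax 0.054 contact 0.96 cyc 35
2 max e 82.3 end err [ 134.3 -166.6] th -0.108 vmax 0.067 contact 0.84 cyc 23
3 max e 13.9 end err [4.1 0.3] th 0.737 vmax 0.055 contact 0.98 cyc 35
4 max e 8.7 end err [ 1.7 -0.9] th 0.741 vmax 0.054 contact 0.97 cyc 35
5 max e 5.7 end err [-3.9 -3.7] th 0.750 vmax 0.053 contact 0.98 cyc 36
6 ma
[... 1169 characters left out ...]
.88 cyc 34
2 max e 76.5 end err [80.8 21.5] th 0.607 vmax 0.086 contact 0.72 cyc 33
3 max e 5.9 end err [ 0.9 -0.7] th 0.745 vmax 0.055 contact 0.91 cyc 39
4 max e 6.3 end err [-0.4 -1.5] th 0.746 vmax 0.056 contact 0.89 cyc 34
5 max e 7.0 end err [-4.7 -4.3] th 0.750 vmax 0.055 contact 0.89 cyc 35
6 max e 5.4 end err [-2.6 -3.5] th 0.746 vmax 0.052 contact 0.88 cyc 34
7 max e 10.2 end err [0.5 4. ] th 0.763 vmax 0.057 contact 0.87 cyc 36
8 max e 3.5 end err [ 1.  -2.4] th 0.738 vmax 0.054 contact 0.86 cyc 34
9 max e 7.8 end err [2.9 0.7] th 0.743 vmax 0.057 contact 0.88 cyc 35
10 max e 3.2 end err [ 1.2 -1.1] th 0.742 vmax 0.054 contact 0.88 cyc 34
real	0m54.078s
user	0m54.118s
sys	0m0.100s
```

```bash
sed -i 's/N=400/N=1500/; s/vise+g.normal(0,.0015/vise+g.normal(0,.0022/; s/s.off=g.normal(0,.001,/s.off=g.normal(0,.0012,/' push.py
python3 - <<'E'
t=open("test.py").read();t=t[:t.index("\nfor cams")]
open("test.py","w").write(t)
E
python3 - <<'E'
from test import *
run(2,verbose=True)
for c in((),(6,20)):
    print(c)
    for s in range(1,13): run(s,cams=c)
E
```

```text
0 th -0.735 e -1.5 v 0.0 est err [ 0.9 -1. ] sd [2. 2.] con 0.00 [0. 0.]
1 th -0.707 e -1.9 v 49.3 est err [ 1.2 -0.8] sd [2.3 2. ] con 0.75 [0.9 1.1]
2 th -0.674 e -2.4 v 30.3 est err [1.1 0.1] sd [2.6 2. ] con 0.34 [1.4 1.8]
3 th -0.622 e -3.0 v 48.7 est err [-0.9  0.6] sd [2.3 2.3] con 1.00 [0.2 0.2]
4 th -0.574 e -3.0 v 48.3 est err [ 0.1 -0.6] sd [2.1 2.6] con 1.00 [1.  1.1]
5 th -0.527 e -2.4 v 47.7 est err [-1.4  1.3] sd [2.2 1.8] con 1.00 [1.2 1.7]
6 th -0.480 e -1.8 v 45.8 est err [-0.4  0.4] sd [1.8 2. ] con 1.00 [1.1 1.4]
7 th -0.432 e -0.9 v 47.6 est err [-0.3  0.5] sd [2.  1.7] con 1.00 [1.  1.6]
8 th -0.385 e -0.5 v 49.2 est err [-0.3  0.7] sd [2.1 1.8] con 1.00 [1.  1.8]
9 th -0.337 e -0.6 v 48.2 est err [-1.3  1.2] sd [2.4 1.8] con 1.00 [1.  1.8]
10 th -0.289 e -0.6 v 47.5 est err [-1.3  1.4] sd [2.3 1.9] con 1.00 [1.1 1.6]
11 th -0.241 e -0.1 v 47.5 est err [-1.   1.3] sd [2.6 1.9] con 1.00 [0.9 1.7]
12 th -0.193 e 0.3 v 47.4 est err [-2.6  1.8] sd [3.2 1.7] con 1.00 [0.7 1.6]
13 th -0.147 e 0.5 v 45.9 est err [-0.3  0.7] sd [2.5 1.8] con 1.00 [1.  1.7]
14 th -0.101 
[... 2812 characters left out ...]
nd err [-0.2 -3. ] th 0.740 vmax 0.054 contact 0.96 cyc 35
4 max e 6.4 end err [-1.3 -1.6] th 0.749 vmax 0.051 contact 0.95 cyc 35
5 max e 6.1 end err [ 2.8 -1.7] th 0.734 vmax 0.052 contact 0.96 cyc 35
6 max e 2.8 end err [1.2 0. ] th 0.746 vmax 0.053 contact 0.96 cyc 34
7 max e 10.4 end err [2.3 3.8] th 0.756 vmax 0.055 contact 0.93 cyc 37
8 max e 7.0 end err [3.2 0.6] th 0.741 vmax 0.058 contact 0.92 cyc 34
9 max e 13.2 end err [7.4 6.8] th 0.750 vmax 0.057 contact 0.90 cyc 36
10 max e 14.3 end err [ 0.9 -0.5] th 0.745 vmax 0.057 contact 0.97 cyc 35
11 max e 8.4 end err [3.3 2.7] th 0.749 vmax 0.055 contact 0.95 cyc 34
12 max e 7.7 end err [3.6 0.3] th 0.739 vmax 0.054 contact 0.96 cyc 35
```

jog_arm([
  [0.14,0.95,0,0],
  [0.14,0.95,0,0],
  [0.14,0.95,0,0],
  [0.14,0.95,0,0],
  [0.14,0.95,0,0],
  [0.14,0.95,0,0],
  [0.14,0.95,0,0],
  [0.14,0.95,0,0],
  [0.14,0.95,0,0],
  [0.14,0.95,0,0],
])

```text
time_s: 6.75
tcp_pos: [0.476, -0.1563, 0.3273]
ee_rot: [[-0.957, 0.289, -0.001], [0.289, 0.957, 0.0], [0.001, -0.0, -1.0]]
wrist_force: [-0.3, -0.6, -1.7]
gripper_width: 0.281
gripper_force: 29.0
```

jog_arm([
  [0.05,0.33,0.44,0],
  [0.05,0.33,0.44,0],
  [0.05,0.33,0.44,0],
  [0,0,0,0],
  [0,0,0,0],
  [0,0,0,0],
])

```text
time_s: 7.35
tcp_pos: [0.479, -0.1376, 0.3015]
ee_rot: [[-0.957, 0.29, 0.0], [0.29, 0.957, -0.0], [-0.0, -0.0, -1.0]]
wrist_force: [-0.3, 0.2, -1.8]
gripper_width: 0.281
gripper_force: 29.0
```

```bash
cat > step.py <<'E'
import sys,json,pickle
from go import *
from push import *
X=np.array([-.9573,.2891]);Y=np.array([.2891,.9573]);LEV=.2285
def load(): return pickle.load(open("pf.pkl","rb"))
def save(d): pickle.dump(d,open("pf.pkl","wb"))
def pts(b,rows):
    out=[];w=toW(b)
    for a in rows: w=w+.02*(a[0]*X+a[1]*Y);out.append(toL(w))
    return out
def units(b,P):
    out=[];w=toW(b)
    for p in P:
        d=(toW(p)-w)/.02;a=[round(float(d@X),2),round(float(d@Y),2)];w=w+.02*(a[0]*X+a[1]*Y);out.append(a+[0,0])
    return out
def main(rows,n=2):
    d=load();pf=d["pf"];s=sense()
    F=-(s["wrist_force"][:2]-d["F0"]);m=s["moment"]-d["M0"];Mf=-np.array([-m[1],m[0]])/LEV
    pf.step(pts(pf.b,rows),F@Q,.7,Mf@Q,.28)
    p,v,off,sd=pf.mean();save(d)
    tc=toL(s["tcp_pos"][:2])
    print("t %.2f th %.3f e %.1f mm v %.1f sd %s con %.2f F %s Mf %s pred %s | tcp-b %s mm z %.4f fz %.1f g %.1f"%(s["time_s"],np.arctan2(p[1],p[0]),1e3*(np.hypot(*p)-.2),1e3*np.hypot(*v),np.round(sd*1e3,1),(pf.w*pf.con).sum(),np.round(F@Q,1),np.round(Mf@Q,2),np.round((pf.w[:,None]*pf.F).sum(0),2),np.round(1e3*(tc-pf.b),1),s["tcp_pos"][2],s["wrist_force"][2],s["gripper_force"]))
    P,_,_=plan(pf,n);print(json.dumps(units(pf.b,P)))
if __name__=="__main__": main(json.loads(sys.argv[1]),int(sys.argv[2]) if len(sys.argv)>2 else 2)
E
python3 - <<'E'
from step import *
F=[];M=[];T=[]
for i in range(8):
    s=sense();F.append(s["wrist_force"]);M.append(s["moment"]);T.append(s["tcp_pos"]);im=eyes.capture("scene")
cv2.imwrite("pics/s3.png",im)
F,M,T=map(np.array,(F,M,T));print(s["time_s"],"F",F.mean(0),F.std(0),"M",M.mean(0),M.std(0),"T",T.mean(0),T.std(0),s["ee_rot"])
v=toL([.5228,-.0893]);print("vise th,R",np.arctan2(v[1],v[0]),np.hypot(*v))
cmd=np.array([.4479,-.3470])+.02*(1.55*X+10.49*Y);print("cmd",cmd)
b=toL(.3*cmd+.7*T.mean(0)[:2]);print("gap",np.hypot(*(v-b))-RC,(v-b)/np.hypot(*(v-b)))
save(dict(pf=PF(v,b),F0=F.mean(0)[:2],M0=M.mean(0)))
u=(v-b)/np.hypot(*(v-b));print(units(b,[b+u*.0012*i for i in range(1,9)]))
E
```

```text
7.7 F [-0.03165122 -0.02365988 -1.08949462] [0.58554131 0.50709111 0.47306618] M [-0.06326432 -0.03236597  0.01240073] [0.02464435 0.03750002 0.02281728] T [ 0.47889368 -0.13750835  0.30160166] [5.75538426e-05 9.07827277e-05 6.63077426e-05] [[-9.57196405e-01  2.89438877e-01  4.23801429e-04]
 [ 2.89438913e-01  9.57196487e-01  2.65097801e-05]
 [-3.97988278e-04  1.48039691e-04 -9.99999910e-01]]
vise th,R -0.757917724118012 0.1999244857439929
cmd [ 0.47887688 -0.13719636]
gap 0.008140137003341284 [0.69889676 0.71522256]
[[-0.03, 0.05, 0, 0], [-0.02, 0.06, 0, 0], [-0.03, 0.05, 0, 0], [-0.02, 0.06, 0, 0], [-0.03, 0.05, 0, 0], [-0.03, 0.05, 0, 0], [-0.02, 0.06, 0, 0], [-0.03, 0.05, 0, 0]]
```

jog_arm([
  [-0.05,0.1,0,0],
  [-0.05,0.1,0,0],
  [-0.03,0.05,0,0],
  [-0.02,0.05,0,0],
])

```text
time_s: 8.15
tcp_pos: [0.4836, -0.1322, 0.3013]
ee_rot: [[-0.957, 0.289, 0.0], [0.289, 0.957, 0.0], [-0.0, 0.0, -1.0]]
wrist_force: [-0.0, -0.1, -1.6]
gripper_width: 0.282
gripper_force: 29.0
```

```bash
python3 step.py "[[-0.05,0.1],[-0.05,0.1],[-0.03,0.05],[-0.02,0.05]]"
```

```text
t 8.15 th -0.755 e -0.1 mm v 0.6 sd [2.1 2. ] con 0.03 F [0. 0.] Mf [ 0.04 -0.08] pred [0.   0.01] | tcp-b [0.1 0.3] mm z 0.3013 fz -1.6 g 29.0
[[-0.1, 0.16, 0, 0], [0.01, 0.01, 0, 0]]
```

jog_arm([
  [-0.02,0.05,0,0],
  [-0.03,0.06,0,0],
])

```text
time_s: 8.35
tcp_pos: [0.4851, -0.1305, 0.3013]
ee_rot: [[-0.957, 0.289, -0.0], [0.289, 0.957, 0.0], [0.0, -0.0, -1.0]]
wrist_force: [-0.4, 0.1, -1.2]
gripper_width: 0.278
gripper_force: 29.0
```

```bash
python3 step.py "[[-0.02,0.05],[-0.03,0.06]]"
```

```text
t 8.35 th -0.749 e -0.1 mm v 0.1 sd [2.  1.9] con 0.01 F [ 0.4 -0.1] Mf [ 0.15 -0.24] pred [0.01 0.01] | tcp-b [0.  0.3] mm z 0.3013 fz -1.2 g 29.0
[[-0.09, 0.11, 0, 0], [0.0, 0.04, 0, 0]]
```

```bash
sed -i 's/LAG=.03/LAG=.012/' push.py
```

jog_arm([
  [-0.03,0.05,0,0],
  [-0.02,0.06,0,0],
])

```text
time_s: 8.55
tcp_pos: [0.4864, -0.1288, 0.3013]
ee_rot: [[-0.957, 0.289, -0.001], [0.289, 0.957, -0.0], [0.001, -0.001, -1.0]]
wrist_force: [-0.5, -1.6, -0.5]
gripper_width: 0.283
gripper_force: 29.0
```

```bash
python3 step.py "[[-0.03,0.05],[-0.02,0.06]]"
```

```text
t 8.55 th -0.746 e 0.5 mm v 14.8 sd [1.8 1.8] con 0.60 F [0.6 1.5] Mf [2.06 1.74] pred [1.72 1.72] | tcp-b [-0.2  0.1] mm z 0.3013 fz -0.5 g 29.0
[[-0.18, 0.01, 0, 0], [-0.09, 0.12, 0, 0]]
```

jog_arm([
  [-0.1,0.05,0,0],
  [-0.09,0.11,0,0],
])

```text
time_s: 8.75
tcp_pos: [0.491, -0.127, 0.3013]
ee_rot: [[-0.957, 0.289, -0.001], [0.289, 0.957, -0.0], [0.001, -0.001, -1.0]]
wrist_force: [-2.2, -2.0, -0.2]
gripper_width: 0.279
gripper_force: 29.0
```

```bash
python3 step.py "[[-0.1,0.05],[-0.09,0.11]]"
```

```text
t 8.75 th -0.725 e 1.1 mm v 31.6 sd [1.9 1.8] con 1.00 F [2.2 1.9] Mf [2.14 1.96] pred [1.89 1.96] | tcp-b [-0.2 -0. ] mm z 0.3013 fz -0.2 g 29.0
[[-0.31, 0.06, 0, 0], [-0.14, 0.19, 0, 0]]
```

jog_arm([
  [-0.23,0.1,0,0],
  [-0.22,0.15,0,0],
])

```text
time_s: 8.95
tcp_pos: [0.5016, -0.1246, 0.3013]
ee_rot: [[-0.957, 0.289, -0.0], [0.289, 0.957, -0.0], [0.0, -0.0, -1.0]]
wrist_force: [-1.2, -2.1, 0.2]
gripper_width: 0.28
gripper_force: 29.0
```

```bash
python3 step.py "[[-0.23,0.1],[-0.22,0.15]]"
```

```text
t 8.95 th -0.685 e 2.4 mm v 47.1 sd [2.1 1.8] con 1.00 F [1.2 2. ] Mf [1.84 1.88] pred [1.55 1.87] | tcp-b [0.3 0.1] mm z 0.3013 fz 0.2 g 29.0
[[-0.35, 0.14, 0, 0], [-0.07, 0.23, 0, 0]]
```

jog_arm([
  [-0.25,0.17,0,0],
  [-0.16,0.21,0,0],
])

```text
time_s: 9.15
tcp_pos: [0.5121, -0.1195, 0.3013]
ee_rot: [[-0.957, 0.289, 0.001], [0.289, 0.957, 0.0], [-0.001, 0.0, -1.0]]
wrist_force: [0.2, -1.6, -0.4]
gripper_width: 0.281
gripper_force: 29.0
```

```bash
python3 step.py "[[-0.25,0.17],[-0.16,0.21]]"
```

```text
t 9.15 th -0.637 e 2.3 mm v 49.0 sd [2.6 1.8] con 1.00 F [-0.1  1.6] Mf [1.23 1.67] pred [1.06 1.6 ] | tcp-b [0.8 0.3] mm z 0.3013 fz -0.4 g 29.0
[[0.01, 0.24, 0, 0], [-0.02, 0.25, 0, 0]]
```

jog_arm([
  [-0.03,0.23,0,0],
  [-0.01,0.25,0,0],
])

```text
time_s: 9.35
tcp_pos: [0.5152, -0.1103, 0.3013]
ee_rot: [[-0.957, 0.289, -0.0], [0.289, 0.957, 0.0], [0.0, 0.0, -1.0]]
wrist_force: [-0.6, -1.0, -1.0]
gripper_width: 0.28
gripper_force: 29.0
```

```bash
python3 step.py "[[-0.03,0.23],[-0.01,0.25]]"
```

```text
t 9.35 th -0.591 e 2.8 mm v 48.5 sd [2.6 1.8] con 1.00 F [0.6 0.9] Mf [1.7  2.46] pred [1.31 1.87] | tcp-b [0.3 0.6] mm z 0.3013 fz -1.0 g 29.0
[[-0.17, 0.19, 0, 0], [-0.05, 0.24, 0, 0]]
```

jog_arm([
  [-0.12,0.21,0,0],
  [-0.08,0.23,0,0],
])

```text
time_s: 9.55
tcp_pos: [0.5214, -0.1031, 0.3014]
ee_rot: [[-0.957, 0.289, -0.0], [0.289, 0.957, -0.0], [0.0, -0.0, -1.0]]
wrist_force: [-1.0, -1.0, -0.5]
gripper_width: 0.279
gripper_force: 29.0
```

```bash
python3 step.py "[[-0.12,0.21],[-0.08,0.23]]"
```

```text
t 9.55 th -0.543 e 3.3 mm v 49.7 sd [2.8 1.7] con 1.00 F [1.  0.9] Mf [1.54 2.  ] pred [1.26 1.84] | tcp-b [0.1 0.5] mm z 0.3014 fz -0.5 g 29.0
[[-0.28, 0.17, 0, 0], [-0.02, 0.25, 0, 0]]
```

jog_arm([
  [-0.17,0.21,0,0],
  [-0.12,0.22,0,0],
])

```text
time_s: 9.75
tcp_pos: [0.5297, -0.0965, 0.3014]
ee_rot: [[-0.957, 0.289, 0.0], [0.289, 0.957, 0.0], [-0.0, 0.0, -1.0]]
wrist_force: [-0.9, -1.2, -1.3]
gripper_width: 0.282
gripper_force: 29.0
```

```bash
python3 step.py "[[-0.17,0.21],[-0.12,0.22]]"
```

```text
t 9.75 th -0.495 e 3.0 mm v 48.8 sd [3.3 1.7] con 1.00 F [0.9 1.2] Mf [1.08 1.95] pred [1.01 1.71] | tcp-b [0.4 0.5] mm z 0.3014 fz -1.3 g 29.0
[[-0.02, 0.23, 0, 0], [0.02, 0.25, 0, 0]]
```

jog_arm([
  [-0.04,0.23,0,0],
  [0,0.25,0,0],
])

```text
time_s: 9.95
tcp_pos: [0.5331, -0.0877, 0.3014]
ee_rot: [[-0.957, 0.289, 0.0], [0.289, 0.957, -0.0], [-0.0, -0.0, -1.0]]
wrist_force: [-0.3, -1.4, -0.9]
gripper_width: 0.283
gripper_force: 29.0
```

```bash
python3 step.py "[[-0.04,0.23],[0,0.25]]"
```

```text
t 9.95 th -0.448 e 2.6 mm v 51.2 sd [3.2 1.7] con 1.00 F [0.3 1.3] Mf [1.49 2.43] pred [1.25 2.18] | tcp-b [0.3 0.4] mm z 0.3014 fz -0.9 g 29.0
[[0.02, 0.23, 0, 0], [-0.02, 0.25, 0, 0]]
```

jog_arm([
  [0,0.23,0,0],
  [0,0.25,0,0],
])

```text
time_s: 10.15
tcp_pos: [0.5356, -0.0784, 0.3014]
ee_rot: [[-0.957, 0.289, -0.0], [0.289, 0.957, -0.0], [0.0, -0.0, -1.0]]
wrist_force: [-1.1, -1.5, -0.1]
gripper_width: 0.282
gripper_force: 29.0
```

```bash
python3 step.py "[[0,0.23],[0,0.25]]"
```

```text
t 10.15 th -0.401 e 2.0 mm v 51.1 sd [3.  1.6] con 1.00 F [1.1 1.4] Mf [1.52 2.7 ] pred [1.38 2.4 ] | tcp-b [-0.   0.5] mm z 0.3014 fz -0.1 g 29.0
[[-0.01, 0.22, 0, 0], [-0.03, 0.25, 0, 0]]
```

jog_arm([
  [-0.02,0.22,0,0],
  [-0.02,0.25,0,0],
])

```text
time_s: 10.35
tcp_pos: [0.5391, -0.0696, 0.3014]
ee_rot: [[-0.957, 0.289, -0.0], [0.289, 0.957, -0.0], [0.0, -0.0, -1.0]]
wrist_force: [-1.1, -1.8, -0.3]
gripper_width: 0.276
gripper_force: 29.0
```

```bash
python3 step.py "[[-0.02,0.22],[-0.02,0.25]]"
```

```text
t 10.35 th -0.353 e 1.2 mm v 51.8 sd [2.8 1.4] con 1.00 F [1.1 1.8] Mf [1.47 2.78] pred [1.4  2.53] | tcp-b [0.  0.5] mm z 0.3014 fz -0.3 g 29.0
[[0.06, 0.23, 0, 0], [-0.05, 0.24, 0, 0]]
```

```bash
sed -i 's/LEV=.2285/LEV=.345/; s/Mf@Q,.28/Mf@Q,.22/' step.py
python3 - <<'E'
from step import *
d=load();pf=d["pf"];g=pf.g;N=len(pf.w);print([(pf.w*a).sum() for a in(pf.m,pf.c,pf.fc)],pf.mean()[2])
pf.m=8*g.uniform(.85,1.15,N);pf.c=18*g.uniform(.95,1.05,N);pf.fc=.6*g.uniform(.9,1.1,N);save(d)
P,_,_=plan(pf,2);print(units(pf.b,P))
E
```

```text
[np.float64(8.035074341740437), np.float64(19.34341470906041), np.float64(0.6852518303353059)] [-0.00032564  0.00040285]
[[0.06, 0.23, 0, 0], [-0.06, 0.24, 0, 0]]
```

jog_arm([
  [0.02,0.23,0,0],
  [-0.01,0.25,0,0],
])

```text
time_s: 10.55
tcp_pos: [0.5417, -0.0604, 0.3014]
ee_rot: [[-0.957, 0.289, -0.0], [0.289, 0.957, -0.0], [0.0, -0.0, -1.0]]
wrist_force: [-0.8, -1.8, 0.1]
gripper_width: 0.279
gripper_force: 29.0
```

```bash
python3 step.py "[[0.02,0.23],[-0.01,0.25]]"
```

```text
t 10.55 th -0.304 e 0.7 mm v 48.8 sd [2.7 1.4] con 1.00 F [0.8 1.8] Mf [1.05 1.86] pred [1.02 1.87] | tcp-b [0.  0.5] mm z 0.3014 fz 0.1 g 29.0
[[-0.04, 0.22, 0, 0], [-0.05, 0.24, 0, 0]]
```

jog_arm([
  [-0.04,0.23,0,0],
  [-0.05,0.24,0,0],
])

```text
time_s: 10.75
tcp_pos: [0.5463, -0.0519, 0.3014]
ee_rot: [[-0.957, 0.289, 0.0], [0.289, 0.957, -0.0], [-0.0, 0.0, -1.0]]
wrist_force: [-1.0, -2.3, -0.6]
gripper_width: 0.279
gripper_force: 29.0
```

```bash
python3 step.py "[[-0.04,0.23],[-0.05,0.24]]"
```

```text
t 10.75 th -0.254 e 0.3 mm v 49.0 sd [2.9 1.4] con 1.00 F [1.  2.2] Mf [0.73 1.55] pred [0.76 1.55] | tcp-b [0.2 0.5] mm z 0.3014 fz -0.6 g 29.0
[[0.0, 0.23, 0, 0], [-0.02, 0.24, 0, 0]]
```

jog_arm([
  [-0.01,0.23,0,0],
  [-0.01,0.25,0,0],
])

```text
time_s: 10.95
tcp_pos: [0.5494, -0.0429, 0.3014]
ee_rot: [[-0.957, 0.289, -0.0], [0.289, 0.957, -0.0], [0.0, -0.0, -1.0]]
wrist_force: [-0.4, -1.6, -0.8]
gripper_width: 0.278
gripper_force: 29.0
```

```bash
python3 step.py "[[-0.01,0.23],[-0.01,0.25]]"
```

```text
t 10.95 th -0.205 e -1.1 mm v 51.8 sd [3.1 1.3] con 1.00 F [0.4 1.5] Mf [0.74 1.83] pred [0.85 1.97] | tcp-b [0.2 0.5] mm z 0.3014 fz -0.8 g 29.0
[[0.29, 0.25, 0, 0], [-0.05, 0.24, 0, 0]]
```

jog_arm([
  [0.1,0.25,0,0],
  [0.05,0.25,0,0],
])

```text
time_s: 11.15
tcp_pos: [0.5492, -0.0323, 0.3014]
ee_rot: [[-0.957, 0.289, 0.0], [0.289, 0.957, 0.0], [0.0, 0.0, -1.0]]
wrist_force: [-0.1, -2.4, -0.6]
gripper_width: 0.278
gripper_force: 29.0
```

```bash
python3 step.py "[[0.1,0.25],[0.05,0.25]]"
```

```text
t 11.15 th -0.153 e -2.2 mm v 50.3 sd [3.3 1.4] con 1.00 F [0.1 2.4] Mf [0.63 1.56] pred [0.68 1.58] | tcp-b [-0.   0.6] mm z 0.3014 fz -0.6 g 29.0
[[0.28, 0.25, 0, 0], [-0.08, 0.23, 0, 0]]
```

jog_arm([
  [0.12,0.25,0,0],
  [0.04,0.24,0,0],
])

```text
time_s: 11.35
tcp_pos: [0.5488, -0.022, 0.3013]
ee_rot: [[-0.957, 0.289, -0.0], [0.289, 0.957, 0.0], [0.0, 0.0, -1.0]]
wrist_force: [0.1, -1.4, -1.6]
gripper_width: 0.278
gripper_force: 29.0
```

```bash
python3 step.py "[[0.12,0.25],[0.04,0.24]]"
```

```text
t 11.35 th -0.101 e -2.7 mm v 48.9 sd [3.2 1.5] con 1.00 F [-0.1  1.4] Mf [0.59 1.52] pred [0.62 1.39] | tcp-b [-0.2  0.6] mm z 0.3013 fz -1.6 g 29.0
[[0.05, 0.23, 0, 0], [-0.1, 0.22, 0, 0]]
```

jog_arm([
  [0.01,0.24,0,0],
  [-0.05,0.23,0,0],
])

```text
time_s: 11.55
tcp_pos: [0.5526, -0.0132, 0.3014]
ee_rot: [[-0.957, 0.289, 0.0], [0.289, 0.957, 0.0], [-0.0, 0.0, -1.0]]
wrist_force: [-1.1, -1.5, -0.7]
gripper_width: 0.277
gripper_force: 29.0
```

```bash
python3 step.py "[[0.01,0.24],[-0.05,0.23]]"
```

```text
t 11.55 th -0.050 e -3.1 mm v 48.0 sd [3.5 1.4] con 1.00 F [1.1 1.4] Mf [0.34 1.24] pred [0.47 1.24] | tcp-b [0.  0.6] mm z 0.3014 fz -0.7 g 29.0
[[-0.04, 0.23, 0, 0], [-0.09, 0.23, 0, 0]]
```

jog_arm([
  [-0.05,0.23,0,0],
  [-0.09,0.23,0,0],
])

```text
time_s: 11.75
tcp_pos: [0.5582, -0.0053, 0.3014]
ee_rot: [[-0.957, 0.289, 0.0], [0.289, 0.957, 0.0], [-0.0, 0.0, -1.0]]
wrist_force: [0.1, -1.9, -0.8]
gripper_width: 0.28
gripper_force: 29.0
```

```bash
python3 step.py "[[-0.05,0.23],[-0.09,0.23]]"
```

```text
t 11.75 th -0.000 e -5.1 mm v 45.3 sd [3. 1.] con 1.00 F [-0.1  1.9] Mf [0.17 1.22] pred [0.31 1.3 ] | tcp-b [0.3 0.6] mm z 0.3014 fz -0.8 g 29.0
[[0.4, 0.21, 0, 0], [-0.09, 0.23, 0, 0]]
```

jog_arm([
  [0.07,0.24,0,0],
  [0.06,0.24,0,0],
])

```text
time_s: 11.95
tcp_pos: [0.5583, 0.0046, 0.3013]
ee_rot: [[-0.957, 0.289, 0.0], [0.289, 0.957, 0.0], [-0.0, 0.0, -1.0]]
wrist_force: [-0.7, -1.3, -1.0]
gripper_width: 0.277
gripper_force: 29.0
```

```bash
python3 step.py "[[0.07,0.24],[0.06,0.24]]"
```

```text
t 11.95 th 0.051 e -4.8 mm v 50.8 sd [2.9 0.9] con 1.00 F [0.7 1.3] Mf [0.28 1.28] pred [0.27 1.29] | tcp-b [0.1 0.5] mm z 0.3013 fz -1.0 g 29.0
[[-0.13, 0.26, 0, 0], [-0.2, 0.3, 0, 0]]
```

jog_arm([
  [-0.08,0.26,0,0],
  [-0.12,0.28,0,0],
])

```text
time_s: 12.15
tcp_pos: [0.5652, 0.0139, 0.3014]
ee_rot: [[-0.957, 0.289, 0.0], [0.289, 0.957, 0.0], [-0.0, 0.0, -1.0]]
wrist_force: [-0.7, -1.4, -1.2]
gripper_width: 0.282
gripper_force: 29.0
```

```bash
python3 step.py "[[-0.08,0.26],[-0.12,0.28]]"
```

```text
t 12.15 th 0.102 e -3.9 mm v 50.3 sd [2.8 0.9] con 1.00 F [0.7 1.3] Mf [0.1  1.46] pred [0.16 1.59] | tcp-b [0.1 0.6] mm z 0.3014 fz -1.2 g 29.0
[[-0.2, 0.31, 0, 0], [-0.18, 0.35, 0, 0]]
```

jog_arm([
  [-0.2,0.31,0,0],
  [-0.19,0.34,0,0],
])

```text
time_s: 12.35
tcp_pos: [0.577, 0.0241, 0.3014]
ee_rot: [[-0.957, 0.289, 0.001], [0.289, 0.957, 0.0], [-0.0, 0.0, -1.0]]
wrist_force: [0.9, -0.4, -0.2]
gripper_width: 0.281
gripper_force: 29.0
```

```bash
python3 step.py "[[-0.2,0.31],[-0.19,0.34]]"
```

```text
t 12.35 th 0.149 e -3.8 mm v 45.6 sd [2.5 1. ] con 1.00 F [-0.9  0.5] Mf [-0.17  1.22] pred [-0.16  1.52] | tcp-b [0.7 0.6] mm z 0.3014 fz -0.2 g 29.0
[[-0.16, 0.38, 0, 0], [-0.15, 0.4, 0, 0]]
```

jog_arm([
  [-0.16,0.37,0,0],
  [-0.15,0.38,0,0],
])

```text
time_s: 12.55
tcp_pos: [0.5873, 0.0367, 0.3014]
ee_rot: [[-0.957, 0.289, 0.001], [0.289, 0.957, 0.0], [-0.001, 0.0, -1.0]]
wrist_force: [-0.2, -1.1, -1.3]
gripper_width: 0.282
gripper_force: 29.0
```

```bash
python3 step.py "[[-0.16,0.37],[-0.15,0.38]]"
```

```text
t 12.55 th 0.198 e -1.7 mm v 46.7 sd [2.5 1.3] con 1.00 F [0.2 1.1] Mf [-0.28  1.2 ] pred [-0.34  1.1 ] | tcp-b [0.7 0.7] mm z 0.3014 fz -1.3 g 29.0
[[-0.12, 0.43, 0, 0], [-0.11, 0.45, 0, 0]]
```

jog_arm([
  [-0.13,0.42,0,0],
  [-0.11,0.44,0,0],
])

```text
time_s: 12.75
tcp_pos: [0.5968, 0.0519, 0.3014]
ee_rot: [[-0.957, 0.289, 0.001], [0.289, 0.957, 0.0], [-0.001, 0.0, -1.0]]
wrist_force: [0.1, -1.1, -0.7]
gripper_width: 0.277
gripper_force: 29.0
```

```bash
python3 step.py "[[-0.13,0.42],[-0.11,0.44]]"
```

```text
t 12.75 th 0.244 e -0.7 mm v 48.3 sd [2.4 1.7] con 1.00 F [-0.  1.] Mf [-0.75  1.11] pred [-0.73  1.31] | tcp-b [0.6 0.8] mm z 0.3014 fz -0.7 g 29.0
[[-0.05, 0.47, 0, 0], [0.1, 0.24, 0, 0]]
```

jog_arm([
  [-0.02,0.41,0,0],
  [0.06,0.3,0,0],
])

```text
time_s: 12.95
tcp_pos: [0.6, 0.066, 0.3014]
ee_rot: [[-0.957, 0.289, 0.001], [0.289, 0.957, 0.0], [-0.001, 0.0, -1.0]]
wrist_force: [-0.2, -1.2, -1.1]
gripper_width: 0.277
gripper_force: 29.0
```

```bash
python3 step.py "[[-0.02,0.41],[0.06,0.3]]"
```

```text
t 12.95 th 0.292 e -0.0 mm v 48.7 sd [2.4 1.9] con 1.00 F [0.2 1.1] Mf [-1.08  1.24] pred [-0.93  1.18] | tcp-b [0.5 1. ] mm z 0.3014 fz -1.1 g 29.0
[[0.23, 0.07, 0, 0], [0.17, 0.16, 0, 0]]
```

jog_arm([
  [0.18,0.13,0,0],
  [0.18,0.15,0,0],
])

```text
time_s: 13.15
tcp_pos: [0.5939, 0.0729, 0.3014]
ee_rot: [[-0.957, 0.289, -0.0], [0.289, 0.957, 0.0], [0.0, -0.0, -1.0]]
wrist_force: [-0.3, -1.1, -1.6]
gripper_width: 0.275
gripper_force: 29.0
```

```bash
python3 step.py "[[0.18,0.13],[0.18,0.15]]"
```

```text
t 13.15 th 0.338 e -1.1 mm v 49.7 sd [2.4 2. ] con 1.00 F [0.3 1.1] Mf [-1.05  1.32] pred [-1.16  1.5 ] | tcp-b [-0.3  0.5] mm z 0.3014 fz -1.6 g 29.0
[[0.33, -0.07, 0, 0], [0.18, 0.18, 0, 0]]
```

Run:
```python
from step import *
s=sense();pickle.dump(s,open("sw.pkl","wb"));im=eyes.capture("wrist");cv2.imwrite("pics/wv.png",im)
C=cam("wrist",s);a=np.linspace(0,2*np.pi,24,endpoint=False);pf=load()["pf"];w=toW(pf.mean()[0]);print(w)
for z,R in((.088,.042),):
    pr=proj(C,np.c_[w[0]+R*np.cos(a),w[1]+R*np.sin(a),0*a+z]);print(pr.round(0).tolist())
    J=im.copy();cv2.polylines(J,[np.round(pr).astype(np.int32)],True,(255,0,255),1);cv2.imwrite("pics/wvo.png",J)
```

```text
[0.55833486 0.11539465]
[[391.0, 254.0], [408.0, 247.0], [423.0, 235.0], [434.0, 221.0], [442.0, 204.0], [446.0, 185.0], [444.0, 166.0], [438.0, 147.0], [427.0, 132.0], [411.0, 119.0], [393.0, 112.0], [373.0, 110.0], [353.0, 113.0], [335.0, 121.0], [320.0, 134.0], [308.0, 151.0], [301.0, 170.0], [300.0, 189.0], [303.0, 208.0], [311.0, 224.0], [323.0, 238.0], [338.0, 249.0], [355.0, 255.0], [373.0, 257.0]]
```

View pics/wvo.png

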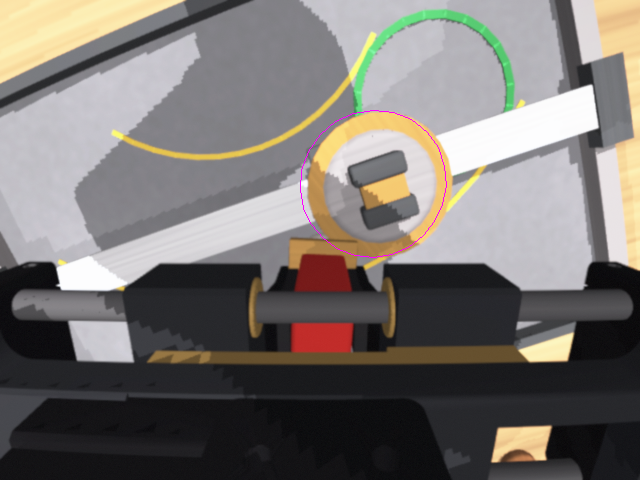

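The wrist picture shows the brass collar centred at about (380,184), roughly 7 px (4 mm) to the right of the magenta estimate. It is between the yellow lines with the ring (435,75) ahead, so the estimate is sound.

Run:
```python
from fit import *
from step import *
d=load();pf=d["pf"];s=pickle.load(open("sw.pkl","rb"));im=cv2.imread("pics/wv.png");C=cam("wrist",s)
h=cv2.cvtColor(im,cv2.COLOR_BGR2HSV);m=cv2.inRange(h,(12,110,140),(24,255,255));m[258:]=0
n,l,st,ce=cv2.connectedComponentsWithStats(m[100:258,290:470]);k=1+np.argmax(st[1:,4]);v,u=np.nonzero(l==k);uv=np.c_[u+290,v+100].astype(float)
P=plane(C,uv,.088);c=P.mean(0)
w0=toW(pf.mean()[0])+.004*Y
# outer rim: farthest brass pixel per direction
D=P-w0;a=np.arctan2(D[:,1],D[:,0]);r_=np.hypot(*D.T);q=[P[i] for b in np.arange(-np.pi,np.pi,.12) for i in [np.where((a>=b)&(a<b+.12))[0]] if len(i)>3 for i in [i[np.argmax(r_[i])]]]
q=np.array(q);f=least_squares(lambda p:np.hypot(*(q-p).T)-.042,w0,loss="soft_l1",f_scale=.001);print(len(q),w0,f.x,np.median(abs(f.fun)))
z=f.x if np.hypot(*(f.x-w0))<.002 else w0
tc=s["tcp_pos"][:2];print("ball-vise",np.hypot(*(z-tc)))
sh=toL(tc)-pf.b;pf.b=pf.b+.7*sh;pf.y=pf.y+.7*sh
pf.p+=(toL(z)-pf.mean()[0])*.7;pf.hold(toL(z),.0012)
p,v,off,sd=pf.mean();save(d);print(np.arctan2(p[1],p[0]),np.hypot(*p)-.2,v,off,sd,(pf.w*pf.con).sum())
print(np.hypot(*(p-off-pf.y))-RC);P,_,_=plan(pf,3);print(units(pf.b,P))
```

```text
53 [0.55949126 0.11922385] [0.56032    0.11807393] 0.0005282348356704866
ball-vise 0.056305815866722356
0.35753704299033834 0.0016953948909275984 [-0.01253391  0.03785019] [-1.96082948e-04 -1.82082980e-05] [0.00103445 0.00093299] 0.31493333333333334
0.0015522088004964393
[[0.12, 0.41, 0, 0], [0.13, 0.14, 0, 0], [0.19, 0.19, 0, 0]]
```

jog_arm([
  [0.14,0.25,0,0],
  [0.16,0.2,0,0],
])

```text
time_s: 13.4
tcp_pos: [0.591, 0.0829, 0.3013]
ee_rot: [[-0.957, 0.289, 0.0], [0.289, 0.957, -0.001], [-0.0, -0.0, -1.0]]
wrist_force: [0.9, -2.1, -2.7]
gripper_width: 0.282
gripper_force: 29.0
```

```bash
python3 step.py "[[0.14,0.25],[0.16,0.2]]"
```

```text
t 13.40 th 0.398 e 2.1 mm v 61.1 sd [1.4 1.1] con 0.71 F [-0.8  2.1] Mf [-1.62  2.16] pred [-1.76  2.49] | tcp-b [ 0.1 -0.2] mm z 0.3013 fz -2.7 g 29.0
[[-0.02, 0.45, 0, 0], [0.2, 0.15, 0, 0]]
```

jog_arm([
  [0.08,0.32,0,0],
  [0.12,0.26,0,0],
])

```text
time_s: 13.6
tcp_pos: [0.5906, 0.0957, 0.3012]
ee_rot: [[-0.957, 0.289, -0.0], [0.289, 0.957, 0.0], [0.0, 0.0, -1.0]]
wrist_force: [1.1, -1.3, -1.5]
gripper_width: 0.283
gripper_force: 29.0
```

```bash
python3 step.py "[[0.08,0.32],[0.12,0.26]]"
```

```text
t 13.60 th 0.447 e 2.3 mm v 46.2 sd [1.6 1.5] con 1.00 F [-1.1  1.3] Mf [-1.13  1.29] pred [-1.15  1.39] | tcp-b [0.2 0.4] mm z 0.3012 fz -1.5 g 29.0
[[0.13, 0.23, 0, 0], [0.18, 0.16, 0, 0]]
```

Contact is good and the estimate agrees with the readings.

jog_arm([
  [0.14,0.22,0,0],
  [0.18,0.17,0,0],
])

```text
time_s: 13.8
tcp_pos: [0.5868, 0.105, 0.3013]
ee_rot: [[-0.957, 0.289, 0.0], [0.289, 0.957, 0.0], [-0.0, 0.0, -1.0]]
wrist_force: [1.7, -2.1, -1.9]
gripper_width: 0.279
gripper_force: 29.0
```

```bash
python3 step.py "[[0.14,0.22],[0.18,0.17]]"
```

```text
t 13.80 th 0.495 e 1.7 mm v 48.5 sd [1.9 1.8] con 1.00 F [-1.6  2.1] Mf [-1.35  1.43] pred [-1.16  1.28] | tcp-b [0.3 0.4] mm z 0.3013 fz -1.9 g 29.0
[[0.23, 0.06, 0, 0], [0.19, 0.16, 0, 0]]
```

jog_arm([
  [0.21,0.11,0,0],
  [0.19,0.15,0,0],
])

```text
time_s: 14.0
tcp_pos: [0.5802, 0.112, 0.3013]
ee_rot: [[-0.957, 0.289, -0.0], [0.289, 0.957, -0.0], [0.0, -0.0, -1.0]]
wrist_force: [1.4, -1.7, -2.2]
gripper_width: 0.278
gripper_force: 29.0
```

```bash
python3 step.py "[[0.21,0.11],[0.19,0.15]]" 3
```

```text
t 14.00 th 0.542 e -0.1 mm v 47.8 sd [2.2 1.9] con 1.00 F [-1.4  1.7] Mf [-1.    1.04] pred [-1.15  1.25] | tcp-b [-0.2  0. ] mm z 0.3013 fz -2.2 g 29.0
[[0.35, -0.13, 0, 0], [0.18, 0.19, 0, 0], [0.11, 0.26, 0, 0]]
```

jog_arm([
  [0.26,0.05,0,0],
  [0.22,0.11,0,0],
])

```text
time_s: 14.2
tcp_pos: [0.5718, 0.1177, 0.3013]
ee_rot: [[-0.957, 0.289, -0.0], [0.289, 0.957, -0.0], [0.0, -0.0, -1.0]]
wrist_force: [1.1, -1.6, -1.5]
gripper_width: 0.276
gripper_force: 29.0
```

```bash
python3 step.py "[[0.26,0.05],[0.22,0.11]]" 3
```

```text
t 14.20 th 0.591 e -1.3 mm v 48.4 sd [2.6 2.1] con 1.00 F [-1.1  1.7] Mf [-0.93  1.  ] pred [-0.93  1.09] | tcp-b [-0.3 -0.1] mm z 0.3013 fz -1.5 g 29.0
[[0.29, -0.01, 0, 0], [0.13, 0.23, 0, 0], [0.12, 0.28, 0, 0]]
```

jog_arm([
  [0.23,0.09,0,0],
  [0.18,0.15,0,0],
])

```text
time_s: 14.4
tcp_pos: [0.5654, 0.1247, 0.3014]
ee_rot: [[-0.957, 0.289, -0.0], [0.289, 0.957, -0.0], [0.0, -0.0, -1.0]]
wrist_force: [0.3, -1.5, -2.7]
gripper_width: 0.282
gripper_force: 29.0
```

```bash
python3 step.py "[[0.23,0.09],[0.18,0.15]]" 4
```

```text
t 14.40 th 0.639 e 0.9 mm v 46.1 sd [3.1 2.4] con 1.00 F [-0.2  1.4] Mf [-0.89  1.37] pred [-0.9   1.21] | tcp-b [-0.3 -0.1] mm z 0.3014 fz -2.7 g 29.0
[[0.03, 0.41, 0, 0], [0.04, 0.4, 0, 0], [0.09, 0.3, 0, 0], [0.14, 0.03, 0, 0]]
```

jog_arm([
  [0.06,0.31,0,0],
  [0.08,0.26,0,0],
])

```text
time_s: 14.6
tcp_pos: [0.5666, 0.137, 0.3015]
ee_rot: [[-0.957, 0.289, 0.001], [0.289, 0.957, 0.0], [-0.0, 0.001, -1.0]]
wrist_force: [1.4, -0.4, -1.5]
gripper_width: 0.279
gripper_force: 29.0
```

```bash
python3 step.py "[[0.06,0.31],[0.08,0.26]]" 5
python3 - <<'E'
from step import *
pf=load()["pf"];p,v,o,_=pf.mean();print(p-np.array([.1463,.1363]),v)
E
```

```text
t 14.60 th 0.678 e -2.5 mm v 34.2 sd [2.5 2.8] con 1.00 F [-1.4  0.5] Mf [-1.2   1.09] pred [-1.    0.91] | tcp-b [0.4 0.5] mm z 0.3015 fz -1.5 g 29.0
[[0.3, -0.2, 0, 0], [0.29, -0.16, 0, 0], [0.07, 0.12, 0, 0], [0.03, 0.11, 0, 0], [0.1, -0.04, 0, 0]]
[ 0.00749649 -0.01234839] [-0.0215934   0.02651062]
```

jog_arm([
  [0.21,-0.04,0,0],
  [0.19,-0.06,0,0],
])

```text
time_s: 14.8
tcp_pos: [0.5581, 0.137, 0.3014]
ee_rot: [[-0.957, 0.289, -0.0], [0.289, 0.957, 0.0], [0.0, 0.0, -1.0]]
wrist_force: [0.5, -0.9, -1.5]
gripper_width: 0.275
gripper_force: 29.0
```

```bash
python3 step.py "[[0.21,-0.04],[0.19,-0.06]]" 5
python3 - <<'E'
from step import *
pf=load()["pf"];p,v,o,_=pf.mean();print(p-np.array([.1463,.1363]),v,(p-pf.b-o)/.057)
E
```

```text
t 14.80 th 0.712 e -1.1 mm v 24.9 sd [3.4 2.9] con 1.00 F [-0.5  0.9] Mf [-0.24  0.59] pred [-0.39  0.44] | tcp-b [0.  0.1] mm z 0.3014 fz -1.5 g 29.0
[[0.08, 0.12, 0, 0], [0.05, 0.12, 0, 0], [0.07, 0.01, 0, 0], [0.11, -0.14, 0, 0], [0.16, -0.25, 0, 0]]
[ 0.00430747 -0.00637442] [-0.01581287  0.01918916] [-0.65373488  0.74332853]
```

jog_arm([
  [0.09,0.07,0,0],
  [0.07,0.06,0,0],
  [0.05,0.05,0,0],
])

```text
time_s: 15.1
tcp_pos: [0.5552, 0.1414, 0.3014]
ee_rot: [[-0.957, 0.289, 0.0], [0.289, 0.957, 0.0], [-0.0, 0.0, -1.0]]
wrist_force: [0.3, -0.5, -1.1]
gripper_width: 0.283
gripper_force: 29.0
```

```bash
python3 step.py "[[0.09,0.07],[0.07,0.06],[0.05,0.05]]" 5
python3 - <<'E'
from step import *
pf=load()["pf"];p,v,o,_=pf.mean();print(p-np.array([.1463,.1363]),v,(p-pf.b-o)/.057)
E
```

```text
t 15.10 th 0.739 e 1.1 mm v 12.3 sd [4.  3.4] con 0.99 F [-0.3  0.4] Mf [-0.55  0.86] pred [-0.55  0.66] | tcp-b [ 0.1 -0.1] mm z 0.3014 fz -1.1 g 29.0
[[-0.12, 0.31, 0, 0], [-0.11, 0.28, 0, 0], [-0.07, 0.28, 0, 0], [-0.05, 0.28, 0, 0], [-0.02, 0.28, 0, 0]]
[ 0.00239471 -0.00087897] [-0.00577701  0.01084876] [-0.63711301  0.75699483]
```

```bash
cat > look.py <<'E'
from fit import *
from step import *
def look(name,w0):
    s=sense();im=eyes.capture("wrist");cv2.imwrite(f"pics/{name}.png",im);C=cam("wrist",s)
    h=cv2.cvtColor(im,cv2.COLOR_BGR2HSV);m=cv2.inRange(h,(12,110,140),(24,255,255));m[258:]=0
    v,u=np.nonzero(m);P=plane(C,np.c_[u,v].astype(float),.088);k=np.hypot(*(P-w0).T)<.06;P=P[k]
    for _ in range(3):
        D=P-w0;a=np.arctan2(D[:,1],D[:,0]);r_=np.hypot(*D.T);k=r_<.05
        q=np.array([P[i[np.argmax(r_[i])]] for b in np.arange(-np.pi,np.pi,.12) for i in [np.where((a>=b)&(a<b+.12)&k)[0]] if len(i)>3])
        f=least_squares(lambda p:np.hypot(*(q-p).T)-.042,w0,loss="soft_l1",f_scale=.001);w0=f.x
    # ring centre in the same picture
    g=cv2.inRange(h,(45,80,50),(85,255,255));g[258:]=0;v,u=np.nonzero(g);G=plane(C,np.c_[u,v].astype(float),.012);rc=toW([.1463,.1363]);G=G[abs(np.hypot(*(G-rc).T)-.058)<.012]
    fr=least_squares(lambda p:np.hypot(*(G-p).T)-.058,rc,loss="soft_l1",f_scale=.002) if len(G)>30 else None
    print("vise",w0,len(q),np.median(abs(f.fun)),"ring",None if fr is None else fr.x,len(G),"ring from stage",rc,"tcp",s["tcp_pos"],"dist",np.hypot(*(w0-s["tcp_pos"][:2])))
    return w0
E
python3 - <<'E'
from look import *
d=load();pf=d["pf"];w=look("we",toW(pf.mean()[0]));z=toL(w);print("to go lane",np.array([.1463,.1363])-z,np.hypot(*z)-.2,np.arctan2(z[1],z[0]))
pf.p+=(z-pf.mean()[0])*.7;pf.hold(z,.0012);save(d);p,v,o,sd=pf.mean();print(np.array([.1463,.1363])-p,v,np.hypot(*(p-pf.b-o))-RC)
E
```

```text
vise [0.51895162 0.18473805] 53 0.0006723487501017894 ring [0.51715823 0.18546295] 1618 ring from stage [0.51456802 0.18430863] tcp [0.55517812 0.14140722 0.30141003] dist 0.05647938365393495
to go lane [-0.00439569 -0.00027972] 0.0033794756079289223 0.7363002561110458
[-0.0042559  -0.00125674] [-0.0036041   0.00986505] -1.098972045900093e-06
```

The vise is within about 2–3 mm of the ring centre and nearly at rest. I'll let it settle against the ball, then draw straight back and lift.

jog_arm([
  [0.03,0.01,0,0],
  [0.02,0.01,0,0],
  [0.01,0,0,0],
  [0,0,0,0],
  [0,0,0,0],
  [0,0,0,0],
  [0,0,0,0],
  [0,0,0,0],
])

```text
time_s: 15.95
tcp_pos: [0.5543, 0.1421, 0.3013]
ee_rot: [[-0.957, 0.289, -0.0], [0.289, 0.957, 0.0], [0.0, -0.0, -1.0]]
wrist_force: [0.2, -0.0, -1.5]
gripper_width: 0.283
gripper_force: 29.0
```

jog_arm([
  [-0.1,-0.07,0,0],
  [-0.3,-0.2,0,0],
  [-0.5,-0.34,0,0],
  [-0.5,-0.34,0,0],
  [-0.5,-0.34,0,0],
  [-0.5,-0.34,0,0],
  [-0.3,-0.2,-0.3,0],
  [0,0,-0.5,0],
  [0,0,0,0],
  [0,0,0,0],
])

```text
time_s: 16.95
tcp_pos: [0.5952, 0.0917, 0.3181]
ee_rot: [[-0.957, 0.289, 0.001], [0.289, 0.957, 0.001], [-0.001, 0.001, -1.0]]
wrist_force: [0.2, -0.2, -0.8]
gripper_width: 0.276
gripper_force: 29.0
```

Run:
```python
from look import *
w=look("wf",np.array([.5185,.1853]));z=toL(w);print("to go",np.array([.1463,.1363])-z)
s=sense();print(s["time_s"],s["tcp_pos"],s["gripper_force"],s["wrist_force"])
```

```text
vise [0.51840971 0.18620529] 53 0.00047718356184085764 ring [0.5175492  0.18502881] 1710 ring from stage [0.51456802 0.18430863] tcp [0.59521877 0.09169922 0.31807134] dist 0.12178271672503699
to go [-0.00390412 -0.00176459]
17.0 [0.59503585 0.09174713 0.31766141] 29.03579087520484 [-0.17173745 -0.67165426 -0.68312804]
```

View pics/wf.png

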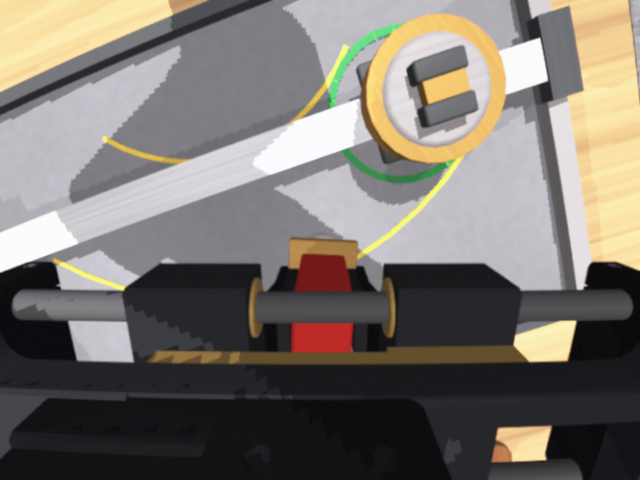

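The last picture shows the vise, its collar centred at (435,88), resting over the green ring, about 1.5–4 mm from the ring's centre. The pusher at (322,280) is clear of it and still gripped.

```bash
python3 -c "
from station import r
print(r.finish_job())"
```

```text
the job is handed in; nothing more can be done
None
```

The job is handed in: the vise was pushed along the lane and rests about 1.5–4 mm from the ring's centre, with the pusher drawn clear and still gripped; contact probably broke briefly (about 0.1 s, a gap of about 1.5 mm by estimate) when I took a picture in the second half of the push.

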